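# Clear the paste pots and square up a book in the conservation jig

### The arm

A 6-joint arm with a two-finger parallel gripper is mounted at the origin on the work surface. World frame = base frame: x ahead of the robot, y to its left, z up, the work surface at z = 0. Lengths are in m, angles in rad, forces in N, time in s.
With the tool pointing down it reaches from about 0.375 to 0.9 m from the base axis. Payload 3.1 kg.
Tool frame: the origin (TCP) lies on the centre line of the jaws, within the pads' length; the fingertips stand 19 mm ahead of it and the grasp point (between the pads) is the TCP; z points along the fingers, y is the direction in which the jaws open and shut (so a half turn about z gives the same grasp; the last joint's range is limited). The gripper opens to 85 mm and grips with 20 to 120 N. Pads are 22 mm wide; open, the fingers measure 114 mm over their backs; the gripper's body (76 mm by 85 mm) begins 54 mm behind the grasp point. The pads swing forward as they close: fully open they stand 13 mm farther back than shut.
Start: joints at [-1.444, 0.527, 1.433, -0, 1.181, -0.178], TCP at [0.188, -0.596, 0.25] pointing down, gripper open.
Joint ranges: [-3.08, 3.08], [-0.75, 2.2], [0.22, 2.44], [-1.43, 4.57], [0, 2.65], [-2.85, 2.85]. Speed limits (rad/s): [2.79, 2.79, 3.14, 3.14, 3.14, 3.14].

### API

Orientations are given as a unit quaternion [x, y, z, w].
In Python, from station import manip, imaging, workorder gives the robot as it stands.
- The arm moves only by the shell command python3 -m creep 'ROWS' [FORCE]. ROWS is a JSON object of lists of equal length, an entry for each row: "claw": the finger opening in cm, from 0 to 8.54; "dp": the shift along the tool's x, y, z in cm, a list of three; "roll": the turn about the tool's z in rad. In form: {"claw": [claw, ...], "dp": [[dx, dy, dz], ...], "roll": [roll, ...]}. A call has 1 to 12 rows; each row is the pose to reach, as a shift and turn from the pose commanded when the call began, along the tool's axes at that moment; what a row does not reach only later rows make up. A row lasts 1/10 s, in which the tool goes at most 50 mm and 8.59 degrees, less where a joint would pass 70% of its speed; a pose out of reach is approached as far as the arm can. A call with a gripper value outside its range is refused whole. The fingers move at their own pace and stop on an object; FORCE is the grip in N (left out, the last holds). Time passes only in rows, so rows that repeat a pose let the fingers close. It gives the time, the measured TCP pose, the force and the opening at its end, in the units of the state.
- manip.sense(): the state, without advancing time (a new reading comes with each control period).
- imaging.snapshot(name): name is "side" or "top"; returns a dict with "image" (400x640x3 uint8, red, green, blue), "z_map" (400x640 float32, m along the optical axis (not along the pixel's ray), 0 where there is no reading), "vfov" (degrees; the focal length in pixels is half the picture's height over the tangent of half this angle, whatever the lens; pixels are square), "cx", "cy" (the principal point, pixels), "R" (3x3) and "t" (3): a world point X has camera coordinates R X + t. Camera axes: x right, y down, z forward; pixel columns grow to the right and rows downward; lengths in m; the calibration is good to about 2 mm. A picture is of the moment at which its call begins.
- workorder.sign_off(): hands the job in, once; it reports no verdict.
The state is a dict: "t": time; "q": joint angles; "qd": joint speeds; "tau": joint torques, N m; "tcp_pos": TCP position; "tool_rot": TCP orientation; "force": force on the tool from outside, world axes, zero at the start; "ft_torque": the same for the moment, N m; "finger_gap": opening from 0.0 (shut) to 1.0 (fully open).
Only numpy, scipy, OpenCV 4.12 (cv2) and the standard library are available. Lean on these libraries where they do the work, as an engineer would, in place of code of your own. Each camera call takes 0.05 s, during which the arm holds its last target.

### The job

Clear the used paste pots off the squaring jig by nesting them in size order in the big white pot on the table, each inside the next larger one. Then lay the book flat on the jig's base, long side along the long fence but clear of both fences, press it down firmly, slide it square against the long fence first and then along that fence up against the end stop, and finally stand the brass weight lengthwise on the middle of the book so that it stays squared up. Leave the other things on the table where they are.

Things in the scene. Friction and masses are not known exactly. Their poses are not given: they have to be found in the camera images.
- jig: Fixed squaring jig: a light grey base plate 200 x 240 mm (its x, y), 8 mm thick, origin at the centre of its underside on the table, z up. On it stand two aluminium fences 14 mm thick that rise 30 mm above the base plate: the long fence along the whole far (+x) edge, and the end stop, 110 mm long, along the +y edge, reaching from the long fence towards the robot. The other two sides are open. Turned up to 0.25 rad from table to table.
- corner (a point): The inner corner of the jig, on the top face of the base plate where the inner faces of the two fences meet; same axes as the jig: +x points into the long fence (its inner face is the plane x = 0), +y into the end stop (inner face y = 0), z up. The free base plate extends 186 mm to -x and 226 mm to -y from here. The book is home with its centre at (-31, -65, 15) mm here.
- book_c (a point): Centre of the book: a closed, rigid red-brown leather volume 62 mm (its x) x 130 mm (its y) x 30 mm thick (z, up), about 0.3 kg, lying flat on the table; cover label on top. Either end may point to the end stop. The press-down wanted is a firm hand push of about 10 N, kept up for half a second; it slides at 1 to 3 N.
- weight_grip (a point): Centre of the black grip rib of the brass weight: the rib is 14 mm (its x) x 62 mm (y) x 30 mm high, on top of a brass slab 46 x 90 x 22 mm (x, y, z). This point is 37 mm above the slab's underside; the rib's top is 15 mm above this point. About 0.6 kg.
- pot0_c (a point): Big white pot, open on top, standing on the table off the jig; always there. Outside diameter 104 mm at the rim, 88 mm at the foot, 50 mm high, wall and floor 5 mm. Point: on its axis, half-way up (25 mm); z up along its axis.
- pot1_c (a point): Blue pot, standing on the jig base if it is there. Outside diameter 70 mm at the rim, 58 mm at the foot, 68 mm high, wall 4 mm, floor 5 mm. Point: on its axis, half-way up (34 mm). Nested in the next pot its rim stands well above that one's rim, so it can be held by its upper 20 mm.
- pot2_c (a point): Terracotta pot, standing on the jig base if it is there. Outside diameter 56 mm at the rim, 44 mm at the foot, 86 mm high, wall 4 mm, floor 5 mm. Point: on its axis, half-way up (43 mm).
- pot3_c (a point): Steel pot, the narrowest, standing on the jig base if it is there. Outside diameter 42 mm at the rim, 30 mm at the foot, 104 mm high, wall 4 mm, floor 5 mm. Point: on its axis, half-way up (52 mm). Two or three of pots 1 to 3 are present; the largest present goes into the white pot, the next into it, and so on.
- gluejar: Bystander, leave alone: jar with green lid, 60 mm across, 85 mm high, standing among the task's things; origin under its centre.
- tape: Bystander: yellow tape roll 90 mm across, 24 mm high, lying beyond the jig; origin under its centre.
- spray: Bystander: white bottle with blue cap, 56 mm across, 120 mm high; origin under its centre.
- pressblock: Bystander: dark wooden block 70 x 160 x 45 mm; origin under its centre.
- brush: Bystander: brush 190 mm long lying nearer the robot; origin under its centre.
- folder: Bystander: flat white bone folder 25 x 150 x 5 mm lying nearer the robot; origin under its centre.

How it is judged:
On the way, in this order (a step that is already met when the one before it is completed fails the run):
1. all pots that are present are nested in size order in the big white pot, off the jig (horizontal distance between each of pot1_c, pot2_c, pot3_c and pot0_c below 0.03 m and z of pot1_c in the frame of pot0_c below 0.021 m and z of pot2_c in the frame of pot0_c below 0.035 m and z of pot3_c in the frame of pot0_c below 0.049 m and horizontal distance between each of pot2_c, pot3_c and pot1_c below 0.03 m and z of pot2_c in the frame of pot1_c below 0.021 m and z of pot3_c in the frame of pot1_c below 0.035 m and horizontal distance between pot3_c and pot2_c below 0.03 m and z of pot3_c in the frame of pot2_c below 0.021 m and angle between each of pot0_c, pot1_c, pot2_c, pot3_c's own z axis and vertical below 0.15 rad and height (world z) of pot0_c below 0.03 m), for 0.3 s.
2. the book lies flat on the jig base, roughly along the long fence and clear (over 5 mm) of both fences, and is pressed down firmly (over 7 N on the base) (angle between book_c's own z axis and vertical below 0.05 rad and z of book_c in the frame of corner between 0.01 and 0.019 m and contact force between book and jig above 7 N and x of book_c in the frame of corner between -0.16 and -0.036 m and y of book_c in the frame of corner between -0.2 and -0.07 m and angle between the y axis of book_c and the y axis of corner, either way round below 0.3 rad), for 0.2 s.
3. the book lies square against the long fence (angle between book_c's own z axis and vertical below 0.05 rad and z of book_c in the frame of corner between 0.01 and 0.019 m and x of book_c in the frame of corner between -0.0335 and -0.029 m and angle between the y axis of book_c and the y axis of corner, either way round below 0.03 rad), for 0.2 s.
4. the book is against the end stop as well (all of step 3 and y of book_c in the frame of corner between -0.0675 and -0.063 m), for 0.2 s.
5. the weight stands on the middle of the squared-up book (all of step 4 and horizontal distance between weight_grip and book_c below 0.02 m and z of weight_grip in the frame of book_c between 0.047 and 0.057 m and angle between weight_grip's own z axis and vertical below 0.06 rad and angle between the y axis of weight_grip and the y axis of book_c, either way round below 0.3 rad), for 0.2 s.
At the end, for the whole second after the job is handed in: Pots upright, each inside the larger ones, in the white pot on the table (axes within 30 mm). Book flat on the base, within 2.5 mm of both fences, square within 0.03 rad. Weight upright on the book, centres within 20 mm, lengths within 0.3 rad (all of step 1 and all of step 5); the robot touches nothing.
It fails at once if another thing on the table is displaced by more than 30 mm (distance of any of gluejar, tape, spray, pressblock, brush, folder from where it was at the start of the episode above 0.03 m).
Of pot1, pot2, pot3 only 2 to 3 are there at a start; the rules pass over those that are not, and their reading is None.
At some moment in a run one of book, weight may be knocked a few centimetres aside while the robot is not near it.
It also fails if it takes over 210 s, if anything falls off the work surface, if the arm or the gripper's body presses on something with over 40 N, if the wrist force passes 120 N, or if a joint passes its speed limit or range.

## Working session

There is one attempt and no reset: what is moved stays moved. The work goes in short steps, Python scripts to look and compute and a shell command to move; the robot and the scene stay as the last step left them, time stands still between calls to the robot, and variables do not carry over. Pictures are saved under pics/ and viewed, and the job is handed in when it is done.

```bash
ls; mkdir -p pics; python3 - <<'E'
from station import manip, imaging
import cv2
print(manip.sense())
for n in ("side","top"):
    s=imaging.snapshot(n); cv2.imwrite(f"pics/{n}0.png",s["image"][:,:,::-1]); print(n,s["vfov"],s["cx"],s["cy"],s["R"],s["t"],s["z_map"].min(),s["z_map"].max())
E
```

```text
pics
{'t': 0.0, 'q': array([-1.44351787e+00,  5.28466367e-01,  1.43392254e+00,  3.02998038e-05,
        1.18139128e+00, -1.78518358e-01]), 'qd': array([-1.14226395e-03, -6.02344935e-04, -3.49171902e-04, -1.38085809e-03,
        9.79927807e-05, -2.03506940e-04]), 'tau': array([-4.56491271e-04, -4.42353380e+01, -1.78021646e+01, -2.47775688e-04,
        8.38552398e-03,  4.75106887e-06]), 'tcp_pos': array([ 0.18809489, -0.59530906,  0.24932701]), 'tool_rot': array([ 9.88334080e-01,  1.52297571e-01,  4.20240081e-05, -1.09304944e-03]), 'force': array([ 0.12004757, -0.0790283 ,  0.42193513]), 'ft_torque': array([-0.01866312,  0.0036512 , -0.04793197]), 'finger_gap': 1.001711128027136}
side 49.22088431227168 314.16385687515765 204.73281978288256 [[-0.97470842 -0.22316487  0.01187123]
 [-0.17401408  0.72455969 -0.66688256]
 [ 0.14022335 -0.65208181 -0.74506827]] [0.53929737 0.15198561 1.08410953] 0.0 3.1173828
top 47.44472144006524 316.6962212310689 195.2391733209765 [[ 0.02488552 -0.99968611  0.00289867]
 [-0.9976364  -0.02502006 -0.06399697]
 [ 0.0640494  -0.00129922 -0.99794588]] [-0.00524304  0.56614233  1.28384535] 0.0 2.1555173
```

View pics/side0.png

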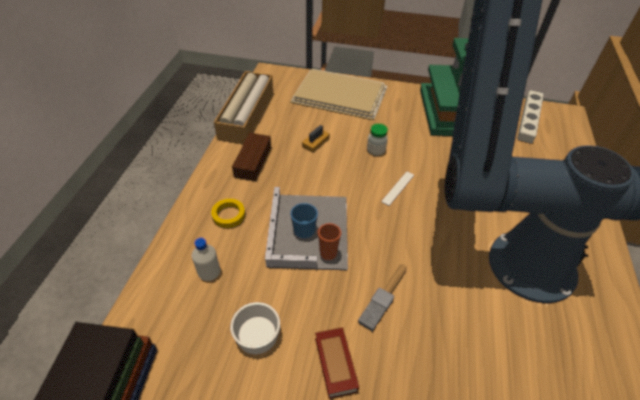

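View pics/top0.png

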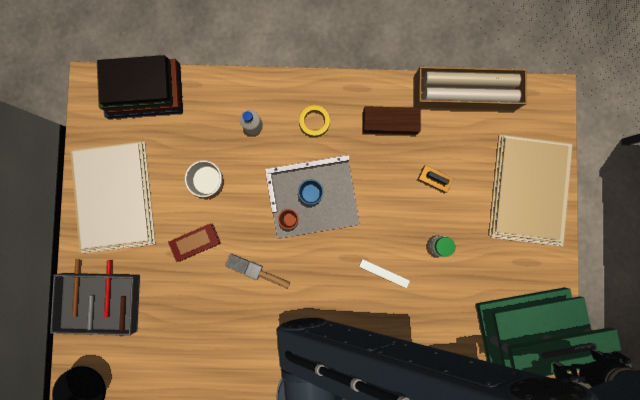

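```bash
cat > h.py <<'E'
import numpy as np, cv2
from station import manip, imaging
def snap(n):
    s=imaging.snapshot(n); s["f"]=200/np.tan(np.radians(s["vfov"])/2)
    s["hsv"]=cv2.cvtColor(s["image"],cv2.COLOR_RGB2HSV)
    z=s["z_map"]; v,u=np.mgrid[0:400,0:640]
    P=np.stack([(u-s["cx"])/s["f"]*z,(v-s["cy"])/s["f"]*z,z],-1)
    s["W"]=(P-s["t"])@s["R"]; s["W"][z==0]=np.nan
    return s
def ray(s,uv,h):
    uv=np.atleast_2d(np.asarray(uv,float))
    d=np.c_[(uv[:,0]-s["cx"])/s["f"],(uv[:,1]-s["cy"])/s["f"],np.ones(len(uv))]@s["R"]
    c=-s["t"]@s["R"]; k=(h-c[2])/d[:,2]
    return (c+k[:,None]*d)
def pix(s,X):
    c=np.asarray(X)@s["R"].T+s["t"]; return c[...,:2]/c[...,2:]*s["f"]+[s["cx"],s["cy"]]
def big(m):
    n,l,st,c=cv2.connectedComponentsWithStats(m.astype(np.uint8)); 
    i=1+np.argmax(st[1:,4]); return l==i
def save(s,name,box=None,k=1):
    im=s["image"][:,:,::-1]
    if box: u0,v0,u1,v1=box; im=im[v0:v1,u0:u1]
    im=cv2.resize(im,None,fx=k,fy=k,interpolation=cv2.INTER_CUBIC); cv2.imwrite("pics/"+name,im)
E
python3 - <<'E'
from h import *
s=snap("top"); np.set_printoptions(precision=4,suppress=True)
for uv in [(200,300),(250,150),(400,220),(350,250),(520,270)]: print(uv,s["W"][uv[1],uv[0]])
for uv,n in [((310,190),"blue in"),((288,219),"terra in"),((205,180),"white in"),((193,243),"book"),((435,179),"rib"),((330,215),"base"),((132,195),'x'),((320,163),"fence")]: print(n,s["W"][uv[1],uv[0]],s["hsv"][uv[1],uv[0]])
save(s,"t1.png",(150,90,470,290),2.5)
s=snap("side"); save(s,"s1.png",(180,110,440,400),2)
for uv in [(350,310),(200,320),(400,250)]: print(uv,s["W"][uv[1],uv[0]])
E
```

```text
(200, 300) [0.2594 0.3342 0.0016]
(250, 150) [0.6946 0.2067 0.0002]
(400, 220) [ 0.5016 -0.2344 -0.0032]
(350, 250) [ 0.4117 -0.0909 -0.0002]
(520, 270) [nan nan nan]
blue in [0.5811 0.0285 0.0124] [103 124 166]
terra in [0.4962 0.0893 0.0131] [  8 179 171]
white in [0.6028 0.3325 0.0073] [ 25  25 232]
book [0.4218 0.3544 0.0265] [ 13 139 163]
rib [ 0.6185 -0.3224  0.0444] [15 24 21]
base [ 0.5109 -0.0309  0.0036] [ 15  36 142]
x [0.5535 0.5365 0.0182] [ 18  37 218]
fence [0.6561 0.0019 0.0403] [ 13  13 227]
(350, 310) [ 0.4184  0.2212 -0.0026]
(200, 320) [0.7396 0.3258 0.0038]
(400, 250) [0.3233 0.0301 0.0043]
```

View pics/t1.png

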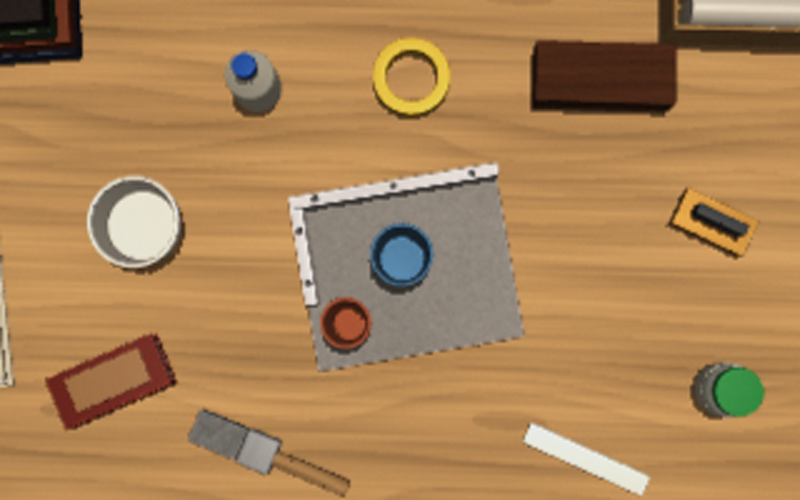

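View pics/s1.png

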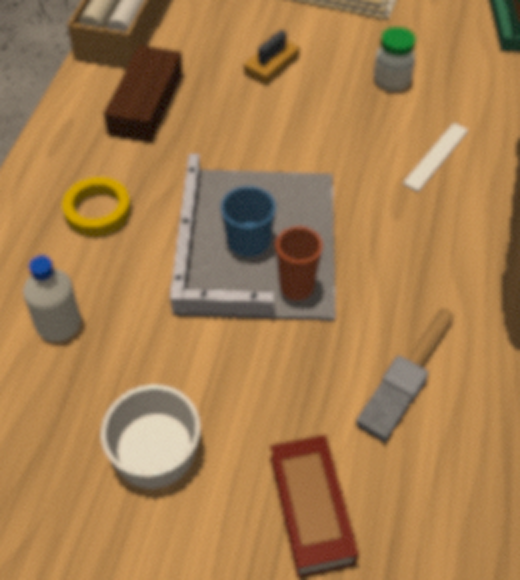

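```bash
cat >> h.py <<'E'
from scipy.optimize import least_squares
def half_circle(s,m,h,r):
    """centre of rim circle radius r at height h: contour points on the side away from the camera's foot point"""
    c=max(cv2.findContours(m.astype(np.uint8),cv2.RETR_EXTERNAL,cv2.CHAIN_APPROX_NONE)[0],key=cv2.contourArea)[:,0]
    p=ray(s,c,h)[:,:2]; cam=(-s["t"]@s["R"])[:2]
    o=p.mean(0)
    for _ in range(4):
        d=(o-cam)/np.linalg.norm(o-cam); q=p[(p-o)@d>-0.2*r]
        f=least_squares(lambda a: np.hypot(*(q-a[:2]).T)-a[2],[*o,r],loss="soft_l1",f_scale=.001).x
        o=f[:2]
    return f
def near(s,X,rad=.06):
    g=np.hypot(s["W"][...,0]-X[0],s["W"][...,1]-X[1])<rad
    return g
E
cat > m1.py <<'E'
from h import *
np.set_printoptions(precision=4,suppress=True)
for n in("top","side"):
    s=snap(n); H,S,V=[s["hsv"][...,i].astype(int) for i in range(3)]
    v,u=np.mgrid[0:400,0:640]
    print(n,"cam",-s["t"]@s["R"])
    def win(X,r=60):
        p=pix(s,X); return np.hypot(u-p[0],v-p[1])<r
    m=big((abs(H-104)<12)&(S>90)&win([.58,.03,.05],40)); print("blue",half_circle(s,m,.076,.035))
    m=big(((H<12)|(H>172))&(S>140)&win([.5,.09,.05],40)); print("terra",half_circle(s,m,.094,.028))
    w=(S<70)&win([.603,.333,.03],45); m=big(w); print("white",half_circle(s,m,.05,.052))
    m=big(((H<12)|(H>172))&(S>100)&win([.42,.354,.03],60)); r=cv2.minAreaRect(np.argwhere(cv2.morphologyEx(m.astype(np.uint8),cv2.MORPH_CLOSE,np.ones((15,15))))[:,::-1].astype(np.float32)); b=ray(s,cv2.boxPoints(r),.03)[:,:2]; print("book",b.mean(0),np.linalg.norm(b-np.roll(b,1,0),axis=1),b.tolist())
    m=big((abs(H-17)<8)&(S>170)&(V>150)&win([.62,-.322,.03],28)) ; 
    cv2.imwrite(f"pics/dbg_{n}.png",m*255)
    k=big((V<75)&win([.62,-.322,.04],16)); c,wh,a=cv2.minAreaRect(np.argwhere(k)[:,::-1].astype(np.float32)); b=ray(s,cv2.boxPoints((c,wh,a)),.052)[:,:2]; print("rib",b.mean(0),np.linalg.norm(b-np.roll(b,1,0),axis=1),b.tolist())
E
python3 m1.py
```

```text
top cam [0.4827 0.0106 1.3175]
blue [0.5717 0.0271 0.0327]
terra [0.4959 0.0847 0.0261]
white [0.6035 0.3289 0.0497]
book [0.4252 0.3508] [0.0631 0.136  0.0632 0.1356] [[0.42493052276680227, 0.4261743015650786], [0.4823290577296969, 0.30290037382865576], [0.4252810059354204, 0.27558777998272704], [0.36821361456037827, 0.39859680997254254]]
rib [ 0.6204 -0.3266] [0.0609 0.0177 0.0609 0.0177] [[0.6254651751544079, -0.2951981271658395], [0.6414072754562435, -0.3028856376201152], [0.6152498512953077, -0.3579293349094202], [0.5993489659905786, -0.3502069871361865]]
side cam [0.4001 0.7172 0.9027]
blue [0.5745 0.028  0.0303]
terra [0.4991 0.0865 0.0256]
white [0.6067 0.3281 0.0498]
book [0.4244 0.3596] [0.1417 0.0701 0.1437 0.063 ] [[0.48365554962380547, 0.3092974471046086], [0.420638985269018, 0.27850884605228227], [0.36794020781384174, 0.4121531954806734], [0.42524956834898425, 0.43843560973488943]]
rib [ 0.6195 -0.3119] [0.0271 0.066  0.0281 0.0649] [[0.641974799732848, -0.29222190366845646], [0.6151233649183848, -0.3525079906898051], [0.5969686392630872, -0.33100764761491186], [0.623970156738182, -0.27199081262730496]][ WARN:0@2.701] global loadsave.cpp:1063 imwrite_ Unsupported depth image for selected encoder is fallbacked to CV_8U.
```

```bash
cat > m2.py <<'E'
from h import *
np.set_printoptions(precision=4,suppress=True)
s=snap("top"); H,S,V=[s["hsv"][...,i].astype(int) for i in range(3)]
save(s,"jig_t.png",(255,145,370,245),6)
v,u=np.mgrid[0:400,0:640]
w=(u>260)&(u<358)&(v>150)&(v<216)
m=big((S<45)&(V>180)&w)
# long fence: columns; top edge and bottom edge at subpixel by threshold on V
P=ray(s,np.argwhere(m)[:,::-1],.038)[:,:2]
# split by rough axes
r=cv2.fitLine(P.astype(np.float32)[P[:,0]>.63],cv2.DIST_HUBER,0,.01,.01).ravel(); print("long dir",r, np.arctan2(r[1],r[0]))
for it in range(2):
    a=np.arctan2(r[1],r[0]); a=a if a>0 else a+np.pi   # +y direction
    yv=np.array([np.cos(a),np.sin(a)]); xv=np.array([yv[1],-yv[0]])
    q=np.c_[P@xv,P@yv]
    xmax=q[:,0].max(); ymax=q[:,1].max()
    L=P[(q[:,0]>xmax-.022)&(q[:,1]<ymax-.03)]
    r=cv2.fitLine(L.astype(np.float32),cv2.DIST_HUBER,0,.01,.01).ravel()
print("yaw(from +y)",a-np.pi/2, "L x-range pct",np.percentile(L@xv,[0,2,50,98,100]))
E_=P[(q[:,1]>ymax-.022)&(q[:,0]<xmax-.03)]
print("end y pct",np.percentile(E_@yv,[0,2,50,98,100]),"x extent",np.percentile(E_@xv,[0,100]),"L y-extent",np.percentile(L@yv,[0,100]))
xl=np.median(L@xv)-.007; yl=np.median(E_@yv)-.007
print("corner est",xl*xv+yl*yv, "axes",xv,yv)
# base plate corners
g=big(((S<60)&(V>100)&(u>255)&(u<368)&(v>150)&(v<245)))
b=cv2.minAreaRect(np.argwhere(g)[:,::-1].astype(np.float32)); print("plate",b, ray(s,cv2.boxPoints(b),.02)[:,:2])
E
python3 m2.py
```

```text
long dir [ 0.1924 -0.9813  0.6552  0.0243] -1.377184
yaw(from +y) 0.19371927 L x-range pct [0.6416 0.6418 0.6477 0.6535 0.6538]Traceback (most recent call last):
  File "m2.py", line 21, in <module>
    print("end y pct",np.percentile(E_@yv,[0,2,50,98,100]),"x extent",np.percentile(E_@xv,[0,100]),"L y-extent",np.percentile(L@yv,[0,100]))
                      ~~~~~~~~~~~~~^^^^^^^^^^^^^^^^^^^^^^^
    return _quantile_unchecked(
        a, q, axis, out, overwrite_input, method, keepdims, weights)
    return _ureduce(a,
                    func=_quantile_ureduce_func,
    ...<5 lines>...
                    overwrite_input=overwrite_input,
                    method=method)
    r = func(a, **kwargs)
    result = _quantile(arr,
                       quantiles=q,
    ...<2 lines>...
                       out=out,
                       weights=wgt)
    slices_having_nans = np.isnan(arr[-1, ...])
                                  ~~~^^^^^^^^^
IndexError: index -1 is out of bounds for axis 0 with size 0
```

View pics/jig_t.png

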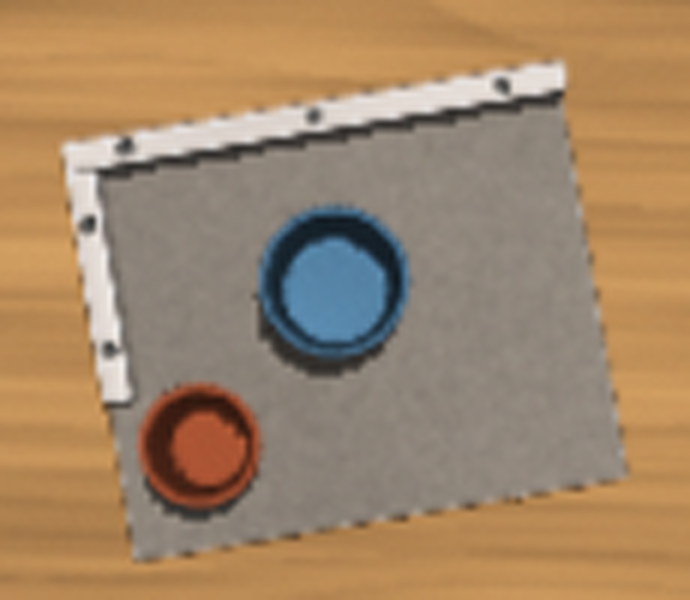

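```bash
cat > m2.py <<'E'
from h import *
np.set_printoptions(precision=4,suppress=True)
s=snap("top"); H,S,V=[s["hsv"][...,i].astype(int) for i in range(3)]
v,u=np.mgrid[0:400,0:640]
w=(u>260)&(u<358)&(v>150)&(v<216)
m=(S<45)&(V>180)&w
P=ray(s,np.argwhere(m)[:,::-1],.038)[:,:2]
a=.19+np.pi/2
for it in range(3):
    yv=np.array([np.cos(a),np.sin(a)]); xv=np.array([yv[1],-yv[0]])
    q=np.c_[P@xv,P@yv]; xmax=np.percentile(q[:,0],99.8); ymax=np.percentile(q[:,1],99.8)
    L=P[(q[:,0]>xmax-.018)&(q[:,1]<ymax-.03)]
    r=cv2.fitLine(L.astype(np.float32),cv2.DIST_HUBER,0,.01,.01).ravel(); a=np.arctan2(r[1],r[0])%np.pi
E_=P[(q[:,1]>ymax-.03)&(q[:,0]<xmax-.03)]
e=cv2.fitLine(E_.astype(np.float32),cv2.DIST_HUBER,0,.01,.01).ravel()
print("yaw",a-np.pi/2,"end yaw",np.arctan2(e[1],e[0]),"L x",np.percentile(L@xv,[0,2,50,98,100]))
print("E y",np.percentile(E_@yv,[0,2,50,98,100]),"x ext",np.percentile(E_@xv,[0,100]),"L y ext",np.percentile(q[q[:,0]>xmax-.018,1],[0,100]))
xl=np.median(L@xv)-.007; yl=np.median(E_@yv)-.007
print("corner",xl*xv+yl*yv, "axes",xv,yv)
g=((S<60)&(V>100)&(u>255)&(u<368)&(v>150)&(v<245))
G=ray(s,np.argwhere(big(g))[:,::-1],.008)[:,:2]; print("plate x",np.percentile(G@xv,[0,.1,99.9,100])-xl,"y",np.percentile(G@yv,[0,.1,99.9,100])-yl)
E
python3 m2.py
```

```text
yaw 0.19315076 end yaw 0.18726076 L x [0.6417 0.6418 0.6476 0.6536 0.6539]
E y [0.0198 0.0201 0.0261 0.0321 0.0323] x ext [0.5319 0.6238] L y ext [-0.2058  0.0319]
corner [0.625  0.1417] axes [0.9814 0.192 ] [-0.192   0.9814]
plate x [-0.1849 -0.1847  0.0183  0.0187] y [-0.2282 -0.2256  0.0158  0.0163]
```

```bash
cat > go.py <<'E'
import sys,numpy as np
from station import manip
from scipy.spatial.transform import Rotation as Ro
s=manip.sense(); p=s["tcp_pos"]; R=Ro.from_quat(s["tool_rot"]).as_matrix(); th=np.arctan2(R[1,0],R[0,0])
print("t %.2f"%s["t"],"tcp",np.round(p,4),"yaw %.3f"%th,"F",np.round(s["force"],1),"gap cm %.2f"%(8.54*s["finger_gap"]),"j6 %.2f"%s["q"][5])
if len(sys.argv)>3:
    T=np.array([float(a) for a in sys.argv[1:4]]); c,d=np.cos(th),np.sin(th); D=T-p
    t2=float(sys.argv[4]) if len(sys.argv)>4 else th
    print("dp cm",np.round([100*(D[0]*c+D[1]*d),100*(D[0]*d-D[1]*c),-100*D[2]],2),"roll %.3f"%(th-t2),"tilt",np.round(R[2],3))
E
python3 -m creep '{"claw":[8.5,8.5,8.5,8.5,8.5,8.5,8.5,8.5,8.5,8.5,8.5,8.5],"dp":[[5,-4.3,0],[10,-8.6,0],[15,-12.9,0],[18.5,-16,0],[22,-19,0],[25.5,-22,0],[29,-25,0],[32.5,-28,0],[36,-31,0],[39.5,-34,0],[43,-37,0],[46,-40,0]],"roll":[-0.1,-0.25,-0.4,-0.55,-0.7,-0.85,-1.0,-1.1,-1.2,-1.265,-1.265,-1.265]}' 40; python3 go.py .573 .0275 .15 1.571
```

```text
t: 1.6
tcp_pos: [0.503, -0.0828, 0.2507]
tool_rot: [0.707, 0.707, 0.0, 0.001]
force: [0.7, -0.7, 0.5]
finger_gap: 0.993
t 1.60 tcp [ 0.503  -0.0828  0.2507] yaw 1.571 F [ 0.7 -0.7  0.5] gap cm 8.48 j6 -0.38
dp cm [11.03  7.   10.07] roll -0.000 tilt [-0.001  0.001 -1.   ]
```

```bash
python3 -m creep '{"claw":[8.5,8.5,8.5,8.5,8.5],"dp":[[4,2.5,3],[8,5,6],[10.3,6.7,9],[10.3,6.7,9],[10.3,6.7,9]],"roll":[0,0,0,0,0]}'; python3 go.py .573 .0275 .070 1.571
python3 - <<'E'
from h import *
s=snap("side"); save(s,"s2.png",(200,100,440,290),3)
E
```

```text
t: 2.1
tcp_pos: [0.5683, 0.0193, 0.1592]
tool_rot: [0.706, 0.708, -0.001, -0.001]
force: [0.1, -0.6, 0.3]
finger_gap: 0.995
t 2.10 tcp [0.5683 0.0193 0.1592] yaw 1.573 F [ 0.1 -0.6  0.3] gap cm 8.49 j6 -0.16
dp cm [0.82 0.47 8.92] roll 0.002 tilt [ 0.    -0.003 -1.   ]
```

View pics/s2.png

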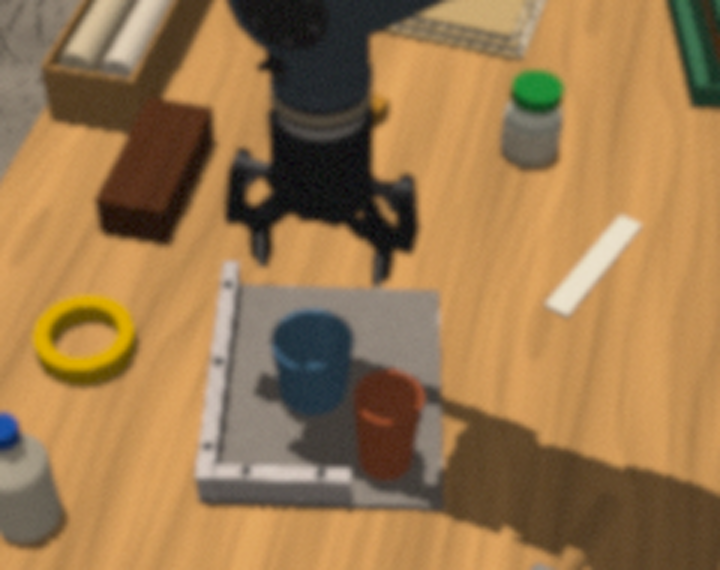

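```bash
python3 go.py .573 .0275 .070 1.571
```

```text
t 2.15 tcp [0.5686 0.0183 0.1604] yaw 1.572 F [0.5 0.3 0.1] gap cm 8.55 j6 -0.16
dp cm [0.92 0.44 9.04] roll 0.001 tilt [-0.    -0.001 -1.   ]
```

```bash
python3 -m creep '{"claw":[8.5,8.5,8.5,8.5],"dp":[[0.5,0.2,2],[0.9,0.45,4],[0.9,0.45,4],[0.9,0.45,4]],"roll":[0,0,0,0]}'; python3 go.py .573 .0275 .070 1.571
```

```text
t: 2.55
tcp_pos: [0.5735, 0.0262, 0.1218]
tool_rot: [0.708, 0.707, 0.0, 0.001]
force: [-0.2, -0.7, 0.1]
finger_gap: 0.995
t 2.55 tcp [0.5735 0.0262 0.1218] yaw 1.569 F [-0.2 -0.7  0.1] gap cm 8.50 j6 -0.15
dp cm [ 0.13 -0.05  5.18] roll -0.002 tilt [-0.     0.002 -1.   ]
```

```bash
python3 -m creep '{"claw":[8.5,8.5,8.5,8.5,8.5,6,6,6,6,6,6,6],"dp":[[0,0,1.5],[0,0,3],[0.1,0,4.5],[0.1,0,5.2],[0.1,0,5.2],[0.1,0,5.2],[0.1,0,5.2],[0.1,0,5.2],[0.1,0,5.2],[0.1,0,5.2],[0.1,0,5.2],[0.1,0,5.2]],"roll":[0,0,0,0,0,0,0,0,0,0,0,0]}' 30; python3 go.py .573 .0275 .070 1.571
```

```text
t: 3.75
tcp_pos: [0.5742, 0.0282, 0.07]
tool_rot: [0.707, 0.707, 0.001, 0.001]
force: [-0.9, -1.2, 5.6]
finger_gap: 0.801
t 3.75 tcp [0.5742 0.0282 0.07  ] yaw 1.571 F [-0.9 -1.2  5.6] gap cm 6.84 j6 -0.15
dp cm [-0.07 -0.12  0.  ] roll 0.000 tilt [-0.001  0.002 -1.   ]
```

```bash
python3 -m creep '{"claw":[6,6,6,6,6,6,6,6,6,6,6,6],"dp":[[0,0,-2],[0,0,-5],[0,0,-8],[2,0.2,-10],[6,0.6,-10],[10,1,-10],[14,1.4,-10],[18,1.8,-10],[22,2.2,-10],[26,2.6,-10],[29,3,-10],[29,3,-10]],"roll":[0,0,0,0,0,0,0,0,0,0,0,0]}'; python3 go.py .605 .3285 .17 1.571
python3 - <<'E'
from h import *
s=snap("side"); save(s,"s3.png",(180,180,420,400),3)
s=snap("top"); save(s,"t3.png",(140,90,360,250),3)
E
```

```text
t: 4.95
tcp_pos: [0.6031, 0.323, 0.1686]
tool_rot: [0.706, 0.709, 0.002, -0.0]
force: [-0.3, -0.8, -1.5]
finger_gap: 0.802
t 4.95 tcp [0.6031 0.323  0.1686] yaw 1.575 F [-0.3 -0.8 -1.5] gap cm 6.85 j6 0.32
dp cm [ 0.55  0.19 -0.14] roll 0.004 tilt [ 0.002  0.002 -1.   ]
```

View pics/s3.png

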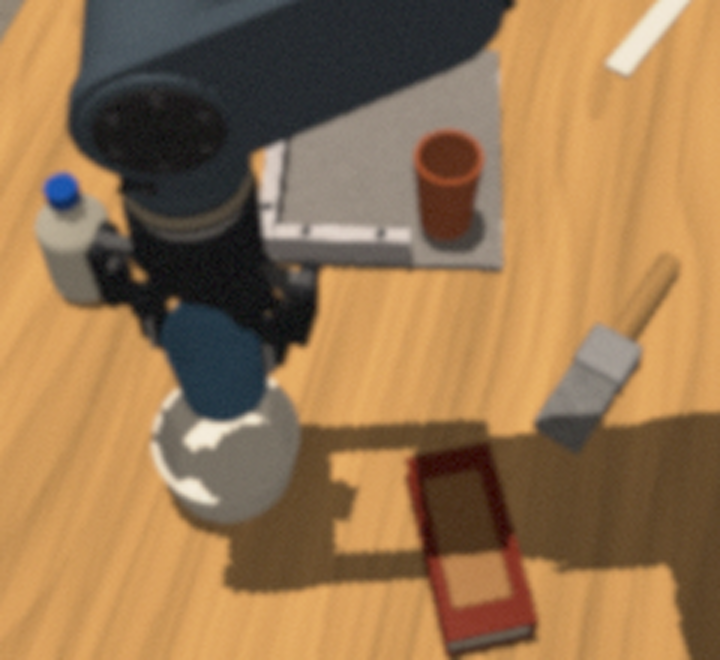

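View pics/t3.png

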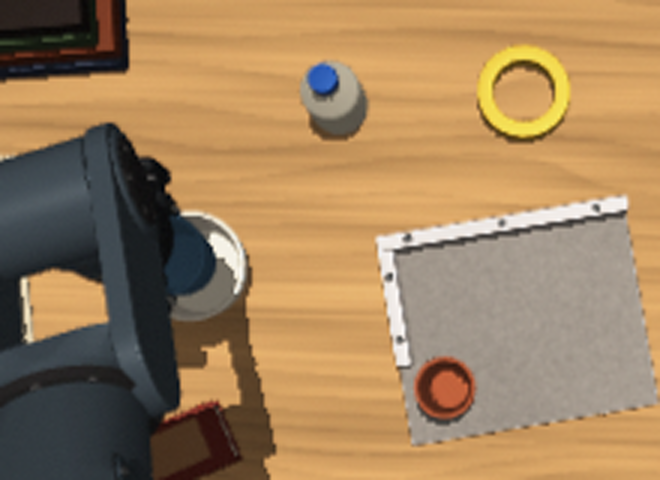

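```bash
python3 -m creep '{"claw":[6,6,6,6,6,6,6,6,6],"dp":[[0.3,0.1,2],[0.5,0.2,5],[0.5,0.2,7],[0.5,0.2,8.5],[0.5,0.2,9],[0.5,0.2,9.4],[0.5,0.2,9.8],[0.5,0.2,10.1],[0.5,0.2,10.1]],"roll":[0,0,0,0,0,0,0,0,0]}'; python3 go.py .605 .3285 .067 1.571
```

```text
t: 5.95
tcp_pos: [0.6054, 0.3235, 0.0676]
tool_rot: [0.707, 0.707, 0.0, 0.0]
force: [-0.7, 0.1, -2.0]
finger_gap: 0.799
t 5.95 tcp [0.6054 0.3235 0.0676] yaw 1.571 F [-0.7  0.1 -2. ] gap cm 6.82 j6 0.33
dp cm [ 0.5  -0.04  0.06] roll -0.000 tilt [ 0.  0. -1.]
```

```bash
python3 -m creep '{"claw":[6,6,8.5,8.5,8.5,8.5,8.5,8.5,8.5,8.5],"dp":[[0.4,0,0.1],[0.4,0,0.2],[0.4,0,0.2],[0.4,0,0.2],[0.4,0,0.2],[0.4,0,0],[0.4,0,-2],[0.4,0,-5],[0.4,0,-9],[0.4,0,-9]],"roll":[0,0,0,0,0,0,0,0,0,0]}'; python3 go.py .4965 .0855 .16 1.571
```

```text
t: 6.95
tcp_pos: [0.6091, 0.3291, 0.1638]
tool_rot: [0.707, 0.707, 0.006, 0.003]
force: [1.4, -0.6, -0.0]
finger_gap: 0.997
t 6.95 tcp [0.6091 0.3291 0.1638] yaw 1.571 F [ 1.4 -0.6 -0. ] gap cm 8.51 j6 0.33
dp cm [-24.36 -11.27   0.38] roll 0.000 tilt [ 0.004  0.012 -1.   ]
```

```bash
python3 -m creep '{"claw":[8.5,8.5,8.5,8.5,8.5,8.5,8.5,8.5],"dp":[[-4,-1.9,0],[-8,-3.7,0],[-12.5,-5.8,0],[-17,-7.9,0],[-21.5,-10,0],[-24.4,-11.2,0],[-24.4,-11.2,0],[-24.4,-11.2,0]],"roll":[0,0,0,0,0,0,0,0]}'; python3 go.py .4975 .0855 .088 1.571
python3 - <<'E'
from h import *
s=snap("side"); save(s,"s4.png",(180,180,420,400),3)
H,S,V=[s["hsv"][...,i].astype(int) for i in range(3)]; v,u=np.mgrid[0:400,0:640]
p=pix(s,np.array([.605,.33,.06])); m=big((abs(H-104)<12)&(S>90)&(np.hypot(u-p[0],v-p[1])<40)); print("blue",half_circle(s,m,.073,.035))
E
```

```text
t: 7.75
tcp_pos: [0.4936, 0.083, 0.1574]
tool_rot: [0.708, 0.706, 0.0, 0.0]
force: [0.1, -0.2, 0.9]
finger_gap: 0.994
t 7.75 tcp [0.4936 0.083  0.1574] yaw 1.569 F [ 0.1 -0.2  0.9] gap cm 8.49 j6 -0.06
dp cm [0.25 0.39 6.94] roll -0.002 tilt [ 0.     0.001 -1.   ]
blue [0.60634099 0.32674725 0.03115668]
```

View pics/s4.png

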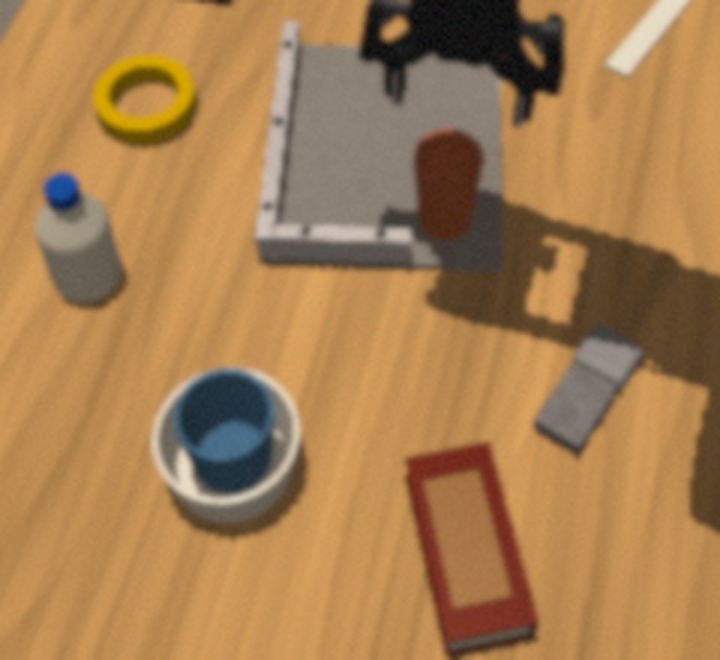

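Blue stands inside the white pot (rim around crop (225,395)). It is at about (.606,.327), within 3 mm of the white pot's axis. Now the terracotta pot.

```bash
python3 -m creep '{"claw":[8.5,8.5,8.5,8.5,8.5,4.5,4.5,4.5,4.5,4.5,4.5,4.5],"dp":[[0.1,0.2,2],[0.2,0.4,4],[0.2,0.4,6],[0.2,0.4,6.9],[0.2,0.4,6.9],[0.2,0.4,6.9],[0.2,0.4,6.9],[0.2,0.4,6.9],[0.2,0.4,6.9],[0.2,0.4,6.9],[0.2,0.4,6.9],[0.2,0.4,6.9]],"roll":[0,0,0,0,0,0,0,0,0,0,0,0]}' 30; python3 go.py .4975 .0855 .22
```

```text
t: 9.0
tcp_pos: [0.498, 0.0856, 0.0895]
tool_rot: [0.707, 0.707, 0.001, 0.001]
force: [0.3, 1.0, 5.9]
finger_gap: 0.623
t 9.00 tcp [0.498  0.0856 0.0895] yaw 1.570 F [0.3 1.  5.9] gap cm 5.32 j6 -0.05
dp cm [-1.000e-02 -5.000e-02 -1.305e+01] roll 0.000 tilt [ 0.     0.002 -1.   ]
```

```bash
python3 -m creep '{"claw":[4.5,4.5,4.5,4.5,4.5,4.5,4.5,4.5,4.5,4.5,4.5,4.5],"dp":[[0,0,-2],[0,0,-6],[0,0,-10],[2,1,-11],[6,2.7,-11],[10,4.5,-11],[14,6.3,-11],[18,8.1,-11],[22,10,-11],[24.1,10.9,-11],[24.1,10.9,-11],[24.1,10.9,-11]],"roll":[0,0,0,0,0,0,0,0,0,0,0,0]}'; python3 go.py .6065 .327 .20 1.571
python3 - <<'E'
from h import *
s=snap("side"); save(s,"s5.png",(180,180,420,400),3)
E
```

```text
t: 10.2
tcp_pos: [0.6054, 0.3263, 0.1975]
tool_rot: [0.707, 0.707, -0.001, -0.0]
force: [0.1, -0.6, -1.6]
finger_gap: 0.626
t 10.20 tcp [0.6054 0.3263 0.1975] yaw 1.572 F [ 0.1 -0.6 -1.6] gap cm 5.34 j6 0.33
dp cm [ 0.07  0.11 -0.25] roll 0.001 tilt [-0.001 -0.002 -1.   ]
```

View pics/s5.png

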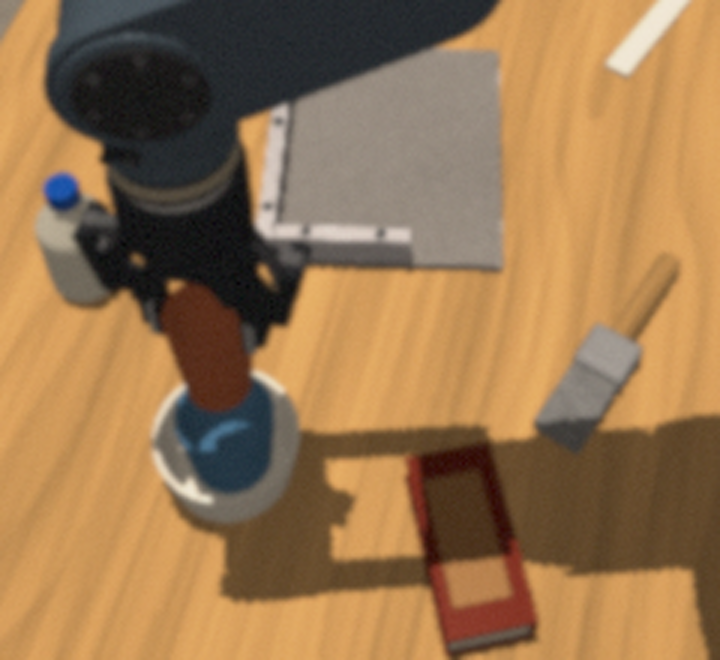

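```bash
python3 -m creep '{"claw":[4.5,4.5,4.5,4.5,4.5,4.5,4.5,4.5,4.5],"dp":[[0.1,0.1,2],[0.1,0.1,4.5],[0.1,0.1,7],[0.1,0.1,8.5],[0.1,0.1,9.3],[0.1,0.1,9.8],[0.1,0.1,10.2],[0.1,0.1,10.5],[0.1,0.1,10.5]],"roll":[0,0,0,0,0,0,0,0,0]}'; python3 go.py .6065 .327 .0915 1.571
```

```text
t: 11.15
tcp_pos: [0.6074, 0.3276, 0.0936]
tool_rot: [0.707, 0.707, 0.0, 0.0]
force: [0.3, -0.5, -1.5]
finger_gap: 0.629
t 11.15 tcp [0.6074 0.3276 0.0936] yaw 1.571 F [ 0.3 -0.5 -1.5] gap cm 5.37 j6 0.33
dp cm [-0.06 -0.09  0.21] roll -0.000 tilt [ 0.     0.001 -1.   ]
```

```bash
python3 -m creep '{"claw":[4.5,4.5,4.5,7.2,7.2,7.2,7.2,7.2,7.2,7.2],"dp":[[0,0,0.1],[0,0,0.2],[0,0,0.3],[0,0,0.3],[0,0,0.3],[0,0,0.2],[0,0,-2],[0,0,-6],[0,0,-10],[0,0,-10]],"roll":[0,0,0,0,0,0,0,0,0,0]}'; python3 go.py .425 .353 .15 2.006
```

```text
t: 12.15
tcp_pos: [0.6112, 0.329, 0.2005]
tool_rot: [0.707, 0.707, 0.006, 0.003]
force: [1.3, 0.9, -0.1]
finger_gap: 0.839
t 12.15 tcp [0.6112 0.329  0.2005] yaw 1.571 F [ 1.3  0.9 -0.1] gap cm 7.16 j6 0.33
dp cm [  2.4  -18.62   5.05] roll -0.435 tilt [ 0.005  0.013 -1.   ]
```

```bash
python3 -m creep '{"claw":[8.5,8.5,8.5,8.5,8.5,8.5,8.5],"dp":[[-4,-1,-1],[-8,-2,-1],[-12,-3,-1],[-17,-4,-1],[-22,-5,-1],[-26,-6,-1],[-26,-6,-1]],"roll":[-0.1,-0.2,-0.3,-0.435,-0.435,-0.435,-0.435]}'; python3 - <<'E'
from h import *
np.set_printoptions(precision=4,suppress=True)
s=snap("side"); save(s,"s6.png",(180,180,420,400),3); 
t=snap("top"); save(t,"t6.png",(140,90,360,290),3)
for n,s in(("side",s),("top",t)):
    H,S,V=[s["hsv"][...,i].astype(int) for i in range(3)]; v,u=np.mgrid[0:400,0:640]
    p=pix(s,np.array([.425,.354,.03])); m=big(((H<10)|(H>172))&(S>100)&(np.hypot(u-p[0],v-p[1])<55))
    # label (interior, on the top face): rim of red around it
    q=cv2.morphologyEx(m.astype(np.uint8),cv2.MORPH_CLOSE,np.ones((21,21))); lab=big((q>0)&~m&cv2.erode(q,np.ones((5,5))).astype(bool))
    for k,mm in(("full",q),("label",lab)):
        P=ray(s,np.argwhere(mm)[:,::-1],.03)[:,:2]; r=cv2.minAreaRect(P.astype(np.float32)); print(n,k,r, "mean",P.mean(0))
    p=pix(s,np.array([.606,.328,.09])); m=big(((H<12)|(H>172))&(S>120)&(np.hypot(u-p[0],v-p[1])<30)); print("terra",half_circle(s,m,.096,.028))
E
```

```text
t: 12.85
tcp_pos: [0.5458, 0.063, 0.2029]
tool_rot: [0.54, 0.841, -0.001, -0.001]
force: [0.2, 0.0, -0.2]
finger_gap: 0.991
side full ((0.4243841767311096, 0.3625463843345642), (0.06443163007497787, 0.14645251631736755), 22.81244659423828) mean [0.4246 0.3643]
side label ((0.42894458770751953, 0.3537214994430542), (0.042371928691864014, 0.09212642908096313), 25.049482345581055) mean [0.4285 0.355 ]
terra [0.6082 0.3264 0.0255]
top full ((0.4248599708080292, 0.350588858127594), (0.06196596100926399, 0.13542793691158295), 25.169313430786133) mean [0.4249 0.3507]
top label ((0.42602986097335815, 0.3547234833240509), (0.04094689339399338, 0.08997365832328796), 25.027231216430664) mean [0.4261 0.3549]
terra [0.6054 0.3269 0.0261]
```

View pics/s6.png

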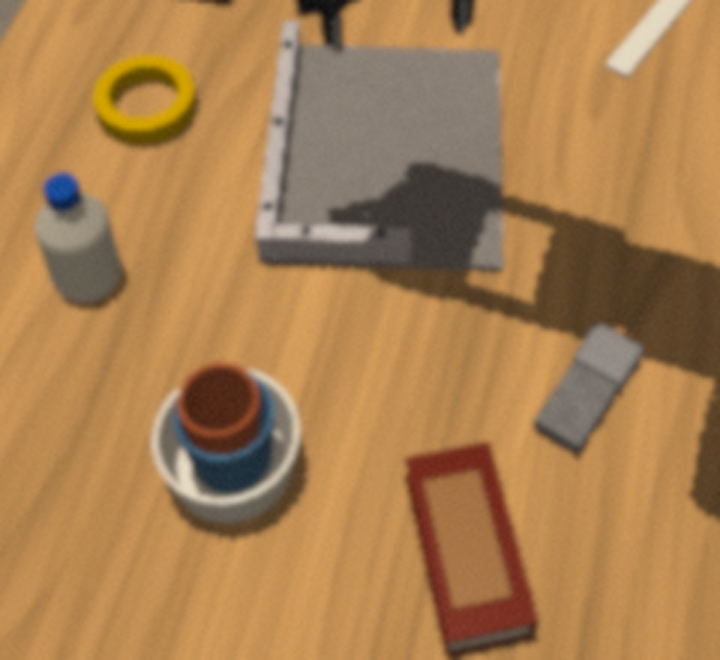

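View pics/t6.png

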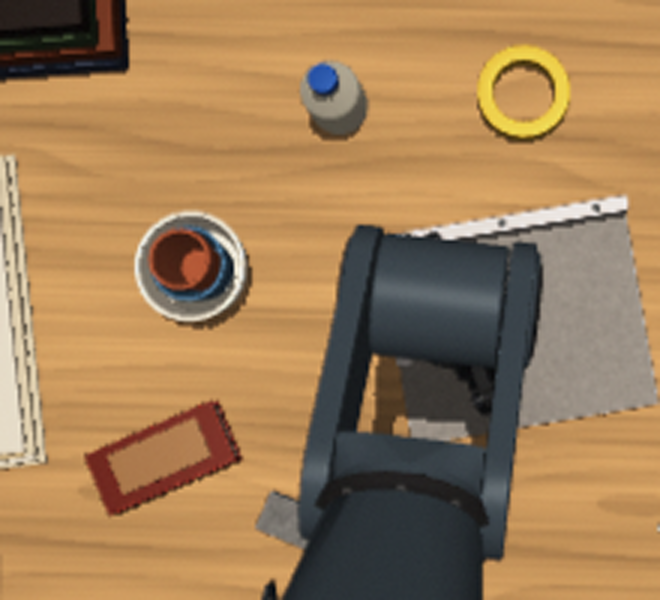

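```bash
python3 go.py .4265 .354 .12 2.006
```

```text
t 12.95 tcp [0.5472 0.0667 0.2032] yaw 2.003 F [0.8 0.5 0.2] gap cm 8.49 j6 -0.51
dp cm [31.15  1.08  8.32] roll -0.003 tilt [ 0.001  0.    -1.   ]
```

```bash
python3 -m creep '{"claw":[8.5,8.5,8.5,8.5,8.5,8.5,8.5,8.5,8.5],"dp":[[4,0.2,0],[8,0.3,0],[12,0.4,1],[17,0.5,2],[22,0.7,4],[27,0.9,6],[31,1.1,8.3],[31.1,1.1,8.3],[31.1,1.1,8.3]],"roll":[0,0,0,0,0,0,0,0,0]}'; python3 go.py .4265 .354 .02 2.006
```

```text
t: 13.85
tcp_pos: [0.4244, 0.3565, 0.1193]
tool_rot: [0.536, 0.844, -0.001, -0.0]
force: [0.6, 0.0, 0.2]
finger_gap: 0.992
t 13.85 tcp [0.4244 0.3565 0.1193] yaw 2.011 F [0.6 0.  0.2] gap cm 8.47 j6 0.06
dp cm [-0.31  0.09  9.93] roll 0.005 tilt [-0.    -0.002 -1.   ]
```

```bash
python3 -m creep '{"claw":[8.5,8.5,8.5,8.5,8.5,8.5,8.5],"dp":[[-0.2,0.1,2],[-0.3,0.1,4],[-0.3,0.1,6],[-0.3,0.1,8],[-0.3,0.1,9.3],[-0.3,0.1,9.8],[-0.3,0.1,9.8]],"roll":[0,0,0,0,0,0,0]}'; python3 -m creep '{"claw":[5.5,5.5,5.5,5.5,5.5,5.5,5.5],"dp":[[0,0,0],[0,0,0],[0,0,0],[0,0,0],[0,0,0],[0,0,0],[0,0,0]],"roll":[0,0,0,0,0,0,0]}' 40; python3 go.py .4265 .354 .02 2.006
```

```text
t: 14.55
tcp_pos: [0.4288, 0.3515, 0.0222]
tool_rot: [0.538, 0.843, -0.0, -0.0]
force: [-0.0, -0.5, -0.2]
finger_gap: 0.997
t: 15.25
tcp_pos: [0.4287, 0.352, 0.0234]
tool_rot: [0.538, 0.843, 0.0, 0.0]
force: [-0.4, -0.7, 6.3]
finger_gap: 0.715
t 15.25 tcp [0.4287 0.352  0.0234] yaw 2.006 F [-0.4 -0.7  6.3] gap cm 6.11 j6 0.05
dp cm [ 0.27 -0.12  0.34] roll 0.000 tilt [-0.     0.001 -1.   ]
```

```bash
python3 go.py .5548 .0057 .11 1.764;  python3 -m creep '{"claw":[5.5,5.5,5.5,5.5,5.5],"dp":[[0,0,-2],[0,0,-4],[0,0,-6],[0,0,-8.6],[0,0,-8.6]],"roll":[0,0,0,0,0]}' ; python3 go.py .5548 .0057 .11 1.764
```

```text
t 15.25 tcp [0.4287 0.352  0.0234] yaw 2.006 F [-0.4 -0.7  6.3] gap cm 6.11 j6 0.05
dp cm [-36.72  -3.17  -8.66] roll 0.242 tilt [-0.     0.001 -1.   ]
t: 15.75
tcp_pos: [0.4301, 0.353, 0.1109]
tool_rot: [0.538, 0.843, 0.003, 0.002]
force: [0.8, 0.8, -3.8]
finger_gap: 0.718
t 15.75 tcp [0.4301 0.353  0.1109] yaw 2.006 F [ 0.8  0.8 -3.8] gap cm 6.13 j6 0.05
dp cm [-36.75  -3.33   0.09] roll 0.242 tilt [ 0.     0.007 -1.   ]
```

```bash
python3 -m creep '{"claw":[5.5,5.5,5.5,5.5,5.5,5.5,5.5,5.5,5.5,5.5,5.5,5.5],"dp":[[-3,-0.3,0],[-7,-0.6,0],[-11,-1,0],[-15,-1.4,0],[-19,-1.7,0],[-23,-2.1,0],[-27,-2.4,0],[-31,-2.8,0],[-34,-3.1,0],[-36.5,-3.3,0],[-36.5,-3.3,0],[-36.5,-3.3,0]],"roll":[0,0.02,0.05,0.08,0.11,0.14,0.17,0.2,0.24,0.242,0.242,0.242]}' ; python3 go.py .5548 .0057 .0314 1.764
```

```text
t: 16.95
tcp_pos: [0.5514, 0.0067, 0.1071]
tool_rot: [0.636, 0.771, -0.0, -0.001]
force: [-0.5, 0.3, -3.2]
finger_gap: 0.713
t 16.95 tcp [0.5514 0.0067 0.1071] yaw 1.762 F [-0.5  0.3 -3.2] gap cm 6.09 j6 -0.38
dp cm [-0.16  0.32  7.57] roll -0.002 tilt [ 0.001 -0.002 -1.   ]
```

```bash
python3 -m creep '{"claw":[5.5,5.5,5.5,5.5,5.5,5.5,5.5,5.5],"dp":[[0,0.3,2],[0,0.3,4],[0,0.3,5.5],[0,0.3,6.5],[0,0.3,6.9],[0,0.3,7.1],[0,0.3,7.3],[0,0.3,7.3]],"roll":[0,0,0,0,0,0,0,0]}' ; python3 go.py .5548 .0057 .0314 1.764
python3 - <<'E'
from h import *
s=snap("side"); save(s,"s7.png",(200,140,400,300),4)
E
```

```text
t: 17.75
tcp_pos: [0.5554, 0.0076, 0.0357]
tool_rot: [0.636, 0.772, 0.0, 0.0]
force: [0.3, -0.3, -3.4]
finger_gap: 0.717
t 17.75 tcp [0.5554 0.0076 0.0357] yaw 1.764 F [ 0.3 -0.3 -3.4] gap cm 6.13 j6 -0.38
dp cm [-0.17 -0.1   0.43] roll -0.000 tilt [-0.     0.001 -1.   ]
```

View pics/s7.png

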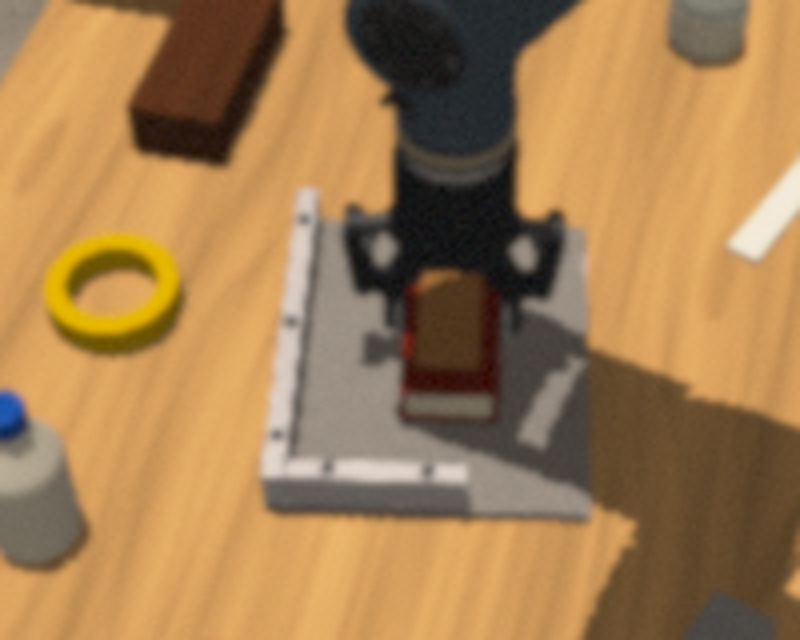

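```bash
python3 -m creep '{"claw":[5.5,5.5,5.5,5.5],"dp":[[0,0,0.1],[0,0,0.2],[0,0,0.35],[0,0,0.4]],"roll":[0,0,0,0]}' ; python3 go.py; python3 -m creep '{"claw":[8,8,8,8,8,8,8],"dp":[[0,0,0],[0,0,0],[0,0,0],[0,0,0],[0,0,-2],[0,0,-5],[0,0,-5]],"roll":[0,0,0,0,0,0,0]}'; python3 go.py
```

```text
t: 18.2
tcp_pos: [0.5552, 0.0075, 0.0314]
tool_rot: [0.636, 0.772, 0.0, 0.0]
force: [-0.7, -0.3, 1.7]
finger_gap: 0.715
t 18.20 tcp [0.5552 0.0075 0.0314] yaw 1.764 F [-0.7 -0.3  1.7] gap cm 6.10 j6 -0.38
t: 18.9
tcp_pos: [0.5576, 0.0072, 0.0844]
tool_rot: [0.636, 0.772, 0.002, 0.003]
force: [0.7, -0.0, -0.7]
finger_gap: 0.936
t 18.90 tcp [0.5576 0.0072 0.0844] yaw 1.764 F [ 0.7 -0.  -0.7] gap cm 8.00 j6 -0.38
```

```bash
python3 -m creep '{"claw":[0,0,0,0,0,0,0,0,0],"dp":[[0,0,0],[0,0,0],[0,0,0],[0,0,0],[0,0,0],[0,0,0.5],[0,0,1.2],[0,0,1.8],[0,0,2.0]],"roll":[0,0,0,0,0,0,0,0,0]}'; python3 go.py .5552 .0075 .057
```

```text
t: 19.8
tcp_pos: [0.5545, 0.0076, 0.0602]
tool_rot: [0.636, 0.772, -0.0, -0.001]
force: [0.1, -0.1, 0.1]
finger_gap: -0.003
t 19.80 tcp [0.5545 0.0076 0.0602] yaw 1.764 F [ 0.1 -0.1  0.1] gap cm -0.03 j6 -0.38
dp cm [-0.02  0.06  0.32] roll 0.000 tilt [ 0.001 -0.002 -1.   ]
```

```bash
for i in 1 ; do python3 -m creep '{"claw":[0,0],"dp":[[0,0,0.3],[0,0,0.3]],"roll":[0,0]}'|grep -E "tcp_pos|force"; done; python3 -m creep '{"claw":[0,0],"dp":[[0,0,0.1],[0,0,0.1]],"roll":[0,0]}'|grep -E "tcp_pos|force"
```

```text
tcp_pos: [0.5549, 0.0076, 0.0578]
force: [-0.7, 0.3, 0.0]
tcp_pos: [0.5553, 0.0075, 0.0574]
force: [0.7, -0.1, 0.6]
```

```bash
python3 -m creep '{"claw":[0,0],"dp":[[0,0,0.1],[0,0,0.1]],"roll":[0,0]}'|grep -E "tcp_pos|force"
```

```text
tcp_pos: [0.5554, 0.0075, 0.0571]
force: [-0.9, 0.1, 4.1]
```

```bash
python3 -m creep '{"claw":[0,0,0],"dp":[[0,0,0.1],[0,0,0.1],[0,0,0.1]],"roll":[0,0,0]}'|grep -E "tcp_pos|force"
```

```text
tcp_pos: [0.5554, 0.0075, 0.0571]
force: [-2.8, -0.3, 11.2]
```

```bash
python3 -m creep '{"claw":[0,0,0,0,0,0,0],"dp":[[0,0,0],[0,0,0.01],[0,0,0.01],[0,0,0.01],[0,0,0.01],[0,0,0.01],[0,0,0.01]],"roll":[0,0,0,0,0,0,0]}'|grep -E "tcp_pos|force"; python3 -m creep '{"claw":[0,0,0,0],"dp":[[0,0,-1],[0,0,-3],[0,0,-6],[0,0,-6]],"roll":[0,0,0,0]}';python3 go.py
```

```text
tcp_pos: [0.5554, 0.0075, 0.057]
force: [-2.6, -0.3, 12.1]
t: 21.8
tcp_pos: [0.5578, 0.0072, 0.1188]
tool_rot: [0.636, 0.772, 0.002, 0.003]
force: [0.2, 0.0, 0.6]
finger_gap: 0.001
t 21.80 tcp [0.5578 0.0072 0.1188] yaw 1.764 F [0.2 0.  0.6] gap cm 0.01 j6 -0.38
```

```bash
python3 go.py .4936 -.0042 .10 .193
```

```text
t 21.80 tcp [0.5578 0.0072 0.1188] yaw 1.764 F [0.2 0.  0.6] gap cm 0.01 j6 -0.38
dp cm [ 0.12 -6.52  1.88] roll 1.571 tilt [-0.003  0.007 -1.   ]
```

```bash
python3 -m creep '{"claw":[8.5,8.5,8.5,8.5,8.5,8.5,8.5,8.5,8.5,8.5,8.5,8.5],"dp":[[0,-1,0],[0,-2,0],[0,-3,0],[0,-4,0],[0,-5,0],[0,-6,0],[0.1,-6.5,0],[0.1,-6.5,1],[0.1,-6.5,1.5],[0.1,-6.5,1.9],[0.1,-6.5,1.9],[0.1,-6.5,1.9]],"roll":[0.1,0.25,0.4,0.55,0.7,0.85,1.0,1.15,1.3,1.45,1.571,1.571]}';  python3 go.py .4936 -.0042 .022 .193
python3 - <<'E'
from h import *
s=snap("side"); save(s,"s8.png",(200,140,400,300),4)
s=snap("top"); save(s,"t8.png",(240,140,400,270),4)
E
```

```text
t: 23.0
tcp_pos: [0.491, -0.0039, 0.0958]
tool_rot: [0.995, 0.096, -0.0, -0.0]
force: [0.2, -1.1, -0.4]
finger_gap: 0.995
t 23.00 tcp [ 0.491  -0.0039  0.0958] yaw 0.193 F [ 0.2 -1.1 -0.4] gap cm 8.50 j6 1.14
dp cm [0.25 0.08 7.38] roll -0.000 tilt [-0.001 -0.    -1.   ]
```

View pics/s8.png

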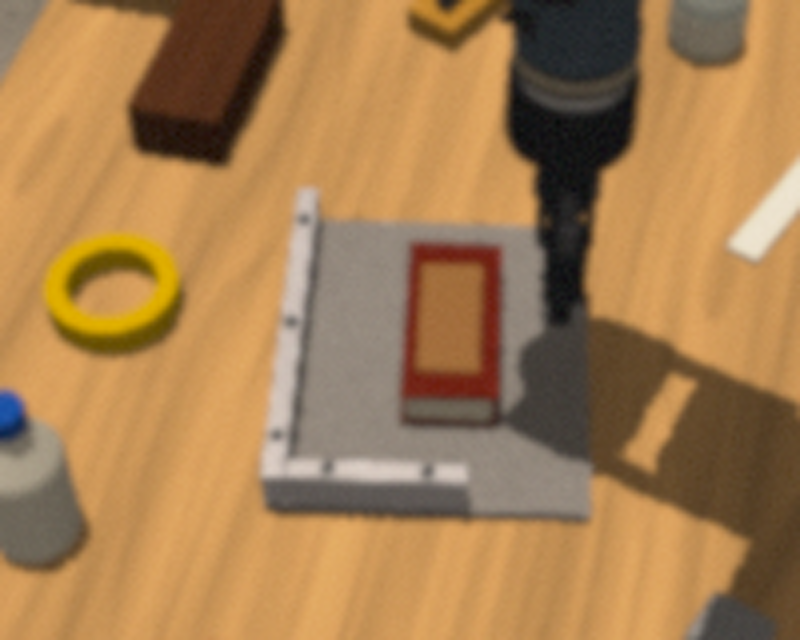

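View pics/t8.png

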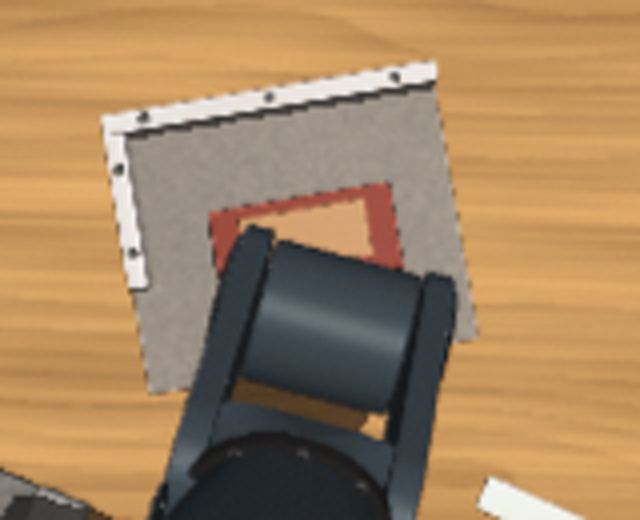

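```bash
python3 -m creep '{"claw":[8.5,8.5,8.5,8.5,8.5,8.5],"dp":[[0,0.1,2],[0,0.1,4],[0,0.1,6],[0,0.1,7],[0,0.1,7.3],[0,0.1,7.3]],"roll":[0,0,0,0,0,0]}';  python3 go.py .4936 -.0042 .022 .193
```

```text
t: 23.7
tcp_pos: [0.4914, -0.005, 0.0231]
tool_rot: [0.995, 0.097, -0.0, -0.0]
force: [-0.2, 0.2, 0.4]
finger_gap: 0.994
t 23.70 tcp [ 0.4914 -0.005   0.0231] yaw 0.193 F [-0.2  0.2  0.4] gap cm 8.49 j6 1.14
dp cm [ 0.23 -0.03  0.11] roll 0.000 tilt [-0. -0. -1.]
```

```bash
python3 -m creep '{"claw":[8.5,8.5,8.5,8.5,8.5,8.5,8.5,8.5,8.5,8.5,8.5],"dp":[[0.8,0,0],[1.6,0,0],[2.3,0,0],[3.0,0,0],[3.7,0,0],[4.4,0,0],[5.1,0,0],[5.8,0,0],[6.5,0,0],[7.1,0,0],[7.5,0,0]],"roll":[0,0,0,0,0,0,0,0,0,0,0]}';  python3 go.py
```

```text
t: 24.8
tcp_pos: [0.566, 0.0095, 0.0232]
tool_rot: [0.995, 0.096, 0.001, 0.0]
force: [-2.1, -1.0, 1.8]
finger_gap: 0.997
t 24.80 tcp [0.566  0.0095 0.0232] yaw 0.193 F [-2.1 -1.   1.8] gap cm 8.52 j6 1.20
```

```bash
python3 -m creep '{"claw":[8.5,8.5,8.5,8.5],"dp":[[0.2,0,0],[0.4,0,0],[0.6,0,0],[0.7,0,0]],"roll":[0,0,0,0]}';  python3 go.py;python3 -m creep '{"claw":[8.5,8.5,8.5],"dp":[[0.1,0,0],[0.2,0,0],[0.2,0,0]],"roll":[0,0,0]}';  python3 go.py
```

```text
t: 25.2
tcp_pos: [0.5721, 0.0108, 0.0232]
tool_rot: [0.995, 0.096, 0.0, -0.0]
force: [-2.1, -1.1, 0.9]
finger_gap: 0.997
t 25.20 tcp [0.5721 0.0108 0.0232] yaw 0.193 F [-2.1 -1.1  0.9] gap cm 8.51 j6 1.20
t: 25.5
tcp_pos: [0.5742, 0.0112, 0.0232]
tool_rot: [0.995, 0.096, 0.0, 0.0]
force: [-2.0, -0.4, -0.7]
finger_gap: 0.997
t 25.50 tcp [0.5742 0.0112 0.0232] yaw 0.193 F [-2.  -0.4 -0.7] gap cm 8.51 j6 1.20
```

```bash
python3 -m creep '{"claw":[8.5,8.5,8.5],"dp":[[0.1,0,0],[0.2,0,0],[0.2,0,0]],"roll":[0,0,0]}'|grep -E "tcp_pos|force";  python3 -m creep '{"claw":[8.5,8.5],"dp":[[0.1,0,0],[0.1,0,0]],"roll":[0,0]}'|grep -E "tcp_pos|force"
```

```text
tcp_pos: [0.5762, 0.0116, 0.0232]
force: [-1.2, 0.0, -1.2]
tcp_pos: [0.577, 0.0117, 0.0232]
force: [-1.6, 0.1, -1.1]
```

```bash
python3 -m creep '{"claw":[8.5,8.5],"dp":[[0.1,0,0],[0.1,0,0]],"roll":[0,0]}'|grep -E "tcp_pos|force";  python3 -m creep '{"claw":[8.5,8.5],"dp":[[0.1,0,0],[0.1,0,0]],"roll":[0,0]}'|grep -E "tcp_pos|force"
```

```text
tcp_pos: [0.578, 0.0119, 0.0232]
force: [-1.1, -0.2, -0.6]
tcp_pos: [0.5786, 0.0121, 0.0232]
force: [-2.1, -0.9, -0.2]
```

```bash
python3 - <<'E'
from h import *
s=snap("side"); save(s,"s9.png",(200,140,400,300),4)
E
python3 -m creep '{"claw":[8.5,8.5],"dp":[[0.1,0,0],[0.1,0,0]],"roll":[0,0]}'|grep -E "tcp_pos|force"
```

```text
tcp_pos: [0.5786, 0.0121, 0.0232]
force: [-4.1, -1.8, 2.7]
```

View pics/s9.png

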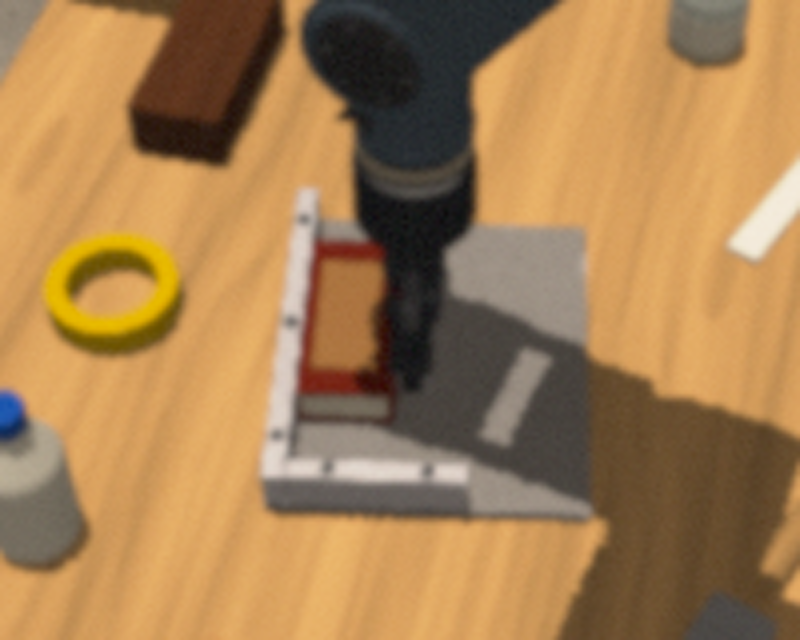

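```bash
python3 -m creep '{"claw":[8.5,8.5,8.5],"dp":[[0.1,0,0],[0.15,0,0],[0.15,0,0]],"roll":[0,0,0]}'|grep -E "tcp_pos|force|rot"; python3 -m creep '{"claw":[8.5,8.5,8.5,8.5],"dp":[[0,0,0],[0.05,0,0],[0.05,0,0],[0.05,0,0]],"roll":[0,0,0,0]}'|grep -E "tcp_pos|force|rot"; 
```

```text
tcp_pos: [0.5785, 0.0122, 0.0232]
tool_rot: [0.995, 0.096, -0.003, -0.0]
force: [-7.2, -3.2, 4.9]
tcp_pos: [0.5785, 0.0122, 0.0232]
tool_rot: [0.995, 0.096, -0.003, -0.0]
force: [-8.1, -3.7, 5.4]
```

```bash
python3 -m creep '{"claw":[8.5,8.5,8.5,8.5,8.5],"dp":[[-1,0,0],[-2.5,0,0],[-2.5,0,-3],[-2.5,0,-7],[-2.5,0,-9]],"roll":[0,0,0,0,0]}'|grep -E "tcp_pos|force|rot"; python3 go.py .6384 -.0778 .12 1.764
```

```text
tcp_pos: [0.5595, 0.0076, 0.116]
tool_rot: [0.995, 0.096, 0.003, 0.001]
force: [-0.1, -0.5, -0.2]
t 27.85 tcp [0.5595 0.0076 0.116 ] yaw 0.193 F [-0.1 -0.5 -0.2] gap cm 8.51 j6 1.19
dp cm [ 6.1   9.89 -0.4 ] roll -1.571 tilt [ 0.007  0.002 -1.   ]
```

```bash
python3 -m creep '{"claw":[0,0,0,0,0,0,0,0,0,0,0,0],"dp":[[0,1,0],[0.5,2,0],[1,3,0],[1.5,4,0],[2,5,0],[3,6,0],[4,7,0],[5,8,0],[6,9,0],[6.1,9.9,0],[6.1,9.9,0],[6.1,9.9,0]],"roll":[-0.15,-0.3,-0.45,-0.6,-0.75,-0.9,-1.05,-1.2,-1.35,-1.5,-1.571,-1.571]}'|grep -E "tcp_pos|force|rot"; python3 go.py .6384 -.0778 .037 1.764
cat > book.py <<'E'
from h import *
np.set_printoptions(precision=4,suppress=True)
C=np.array([.625,.1417]); a=.193; xv=np.array([np.cos(a),np.sin(a)]); yv=np.array([-xv[1],xv[0]])
import sys
for n in("side","top"):
    s=snap(n); save(s,sys.argv[1]+"_%s.png"%n,*( [(200,140,400,300),4] if n=="side" else [(240,140,400,270),4]))
    H,S,V=[s["hsv"][...,i].astype(int) for i in range(3)]; v,u=np.mgrid[0:400,0:640]
    p=pix(s,np.array([.6,.05,.038])); w=np.hypot(u-p[0],v-p[1])<60
    red=((H<10)|(H>172))&(S>100)&w
    q=cv2.morphologyEx(big(red).astype(np.uint8),cv2.MORPH_CLOSE,np.ones((21,21))); 
    try: lab=big((q>0)&~red&cv2.erode(q,np.ones((3,3))).astype(bool)&(S>80))
    except Exception: print("no label"); continue
    for k,mm in(("full",q),("label",lab)):
        P=ray(s,np.argwhere(mm)[:,::-1],.038)[:,:2]; c,wh,an=cv2.minAreaRect(P.astype(np.float32)); d=np.array(c)-C; an=(np.radians(an)+np.pi/4)%(np.pi/2)-np.pi/4
        print(n,k,"local",d@xv,d@yv,"size",np.round(wh,4),"yaw-jig %.3f"%(an-a))
E
python3 book.py s10
```

```text
tcp_pos: [0.637, -0.0779, 0.1134]
tool_rot: [0.636, 0.772, 0.001, 0.001]
force: [-0.8, 0.8, -0.6]
t 29.05 tcp [ 0.637  -0.0779  0.1134] yaw 1.763 F [-0.8  0.8 -0.6] gap cm -0.00 j6 -0.49
dp cm [-0.01  0.14  7.64] roll -0.001 tilt [-0.001  0.002 -1.   ]
side full local -0.030571542050297405 -0.11495292013327349 size [0.0618 0.1356] yaw-jig -0.006
side label local -0.026347303579369707 -0.11791161068242 size [0.0442 0.0955] yaw-jig -0.008
top full local -0.031591975986812924 -0.10464295680664346 size [0.063  0.1097] yaw-jig -0.002
top label local -0.02811245068187095 -0.10391923852893103 size [0.0401 0.0683] yaw-jig -0.002
```

```bash
python3 -c "
import cv2,numpy as np
a=cv2.imread('pics/s10_side.png');b=cv2.imread('pics/s10_top.png');b=cv2.resize(b,(640,520))
cv2.imwrite('pics/s10.png',cv2.resize(np.hstack([a[:520,:],b])[:, :],(800,300)))"
```

```text
(no output)
```

View pics/s10_side.png

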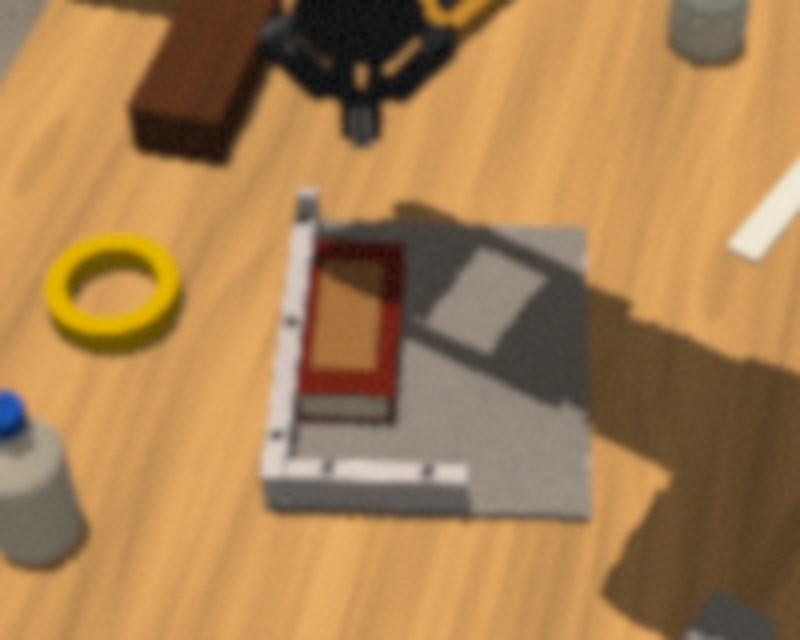

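```bash
python3 -m creep '{"claw":[0,0,0,0,0,0],"dp":[[0,0.1,2],[0,0.1,4],[0,0.1,6],[0,0.1,7],[0,0.1,7.3],[0,0.1,7.3]],"roll":[0,0,0,0,0,0]}'|grep -E "tcp_pos|force|rot"; python3 go.py .6384 -.0778 .04 1.764; python3 book.py s11
```

```text
tcp_pos: [0.6371, -0.0773, 0.0402]
tool_rot: [0.636, 0.772, 0.0, 0.0]
force: [0.4, 0.3, 0.4]
t 29.75 tcp [ 0.6371 -0.0773  0.0402] yaw 1.764 F [0.4 0.3 0.4] gap cm 0.01 j6 -0.49
dp cm [-0.07  0.11  0.02] roll -0.000 tilt [-0.  0. -1.]
side full local -0.030316799103389313 -0.11379176496180664 size [0.0618 0.1336] yaw-jig 0.002
side label local -0.026179380131164488 -0.11770123371236751 size [0.0431 0.095 ] yaw-jig -0.015
top full local -0.031591975986812924 -0.10464295680664346 size [0.063  0.1097] yaw-jig -0.002
top label local -0.02811245068187095 -0.10391923852893103 size [0.0401 0.0683] yaw-jig -0.002
```

View pics/s11_side.png

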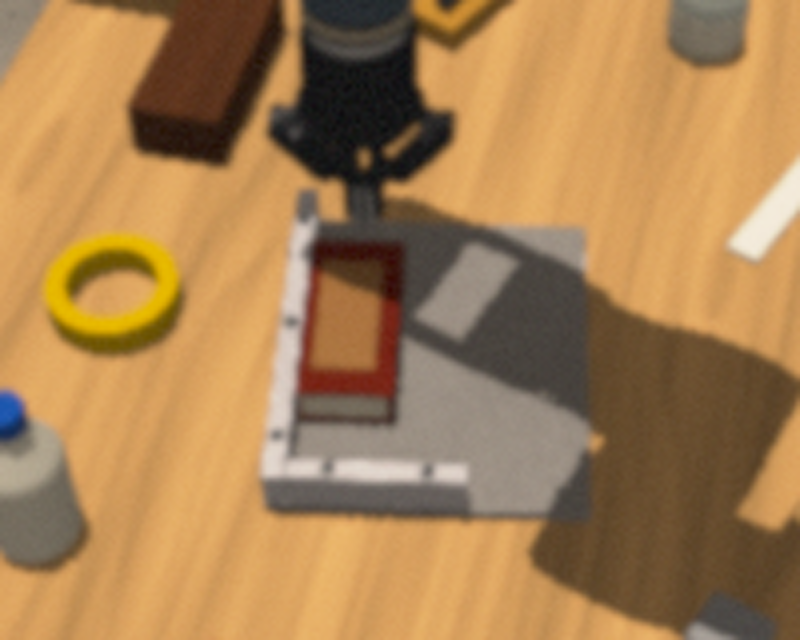

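```bash
python3 -m creep '{"claw":[0,0,0,0,0,0,0,0,0,0,0],"dp":[[0.7,0,0],[1.4,0,0],[2.1,0,0],[2.8,0,0],[3.5,0,0],[4.2,0,0],[4.9,0,0],[5.6,0,0],[6.2,0,0],[6.7,0,0],[6.9,0,0]],"roll":[0,0,0,0,0,0,0,0,0,0,0]}'|grep -E "tcp_pos|force|rot"; python3 -m creep '{"claw":[0,0,0],"dp":[[0.2,0,0],[0.3,0,0],[0.4,0,0]],"roll":[0,0,0]}'|grep -E "tcp_pos|force|rot"; python3 book.py s12
```

```text
tcp_pos: [0.6239, -0.0089, 0.0403]
tool_rot: [0.636, 0.772, 0.0, 0.0]
force: [-0.8, -4.4, 2.4]
tcp_pos: [0.6232, -0.0058, 0.0403]
tool_rot: [0.636, 0.772, 0.0, 0.0]
force: [0.6, -3.2, 3.5]
side full local -0.030487942724599856 -0.07008551704098226 size [0.0624 0.1293] yaw-jig -0.002
side label local -0.02652862137462307 -0.07077910818183503 size [0.0435 0.0943] yaw-jig -0.009
top full local -0.03168047628185795 -0.03383588197438484 size [0.0634 0.0625] yaw-jig -0.002
top label local -0.028389450738798363 -0.034367558853015893 size [0.0404 0.0236] yaw-jig -0.022
```

View pics/s12_side.png

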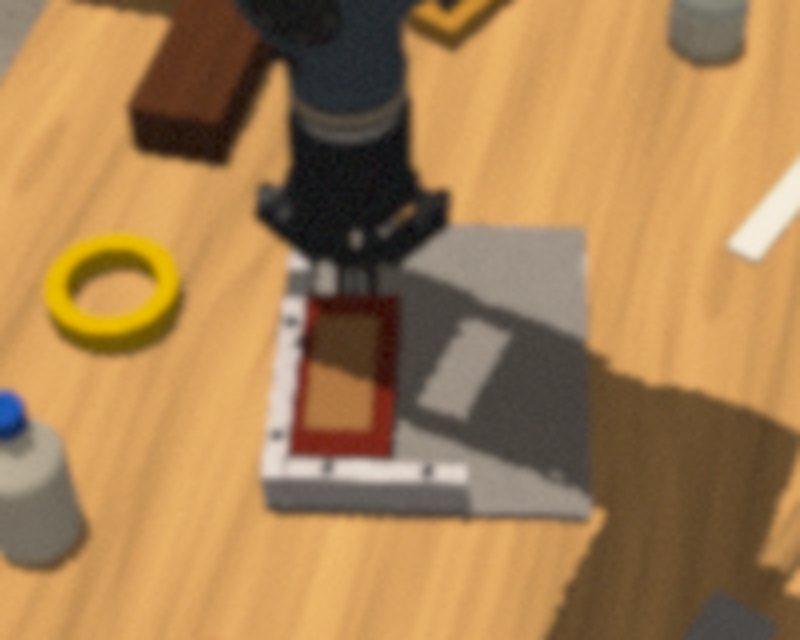

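Book is about to meet the end stop; creeping on.

```bash
python3 -m creep '{"claw":[0,0,0],"dp":[[0.1,0,0],[0.2,0,0],[0.2,0,0]],"roll":[0,0,0]}'|grep -E "tcp_pos|force"; python3 -m creep '{"claw":[0,0,0],"dp":[[0.1,0,0],[0.2,0,0],[0.2,0,0]],"roll":[0,0,0]}'|grep -E "tcp_pos|force"
```

```text
tcp_pos: [0.6227, -0.0036, 0.0402]
force: [1.5, -3.1, 1.7]
tcp_pos: [0.6228, -0.0034, 0.0402]
force: [1.5, -8.2, 1.7]
```

```bash
python3 -m creep '{"claw":[0,0,0],"dp":[[0.1,0,0],[0.15,0,0],[0.15,0,0]],"roll":[0,0,0]}'|grep -E "tcp_pos|force"
```

```text
tcp_pos: [0.6228, -0.0033, 0.0403]
force: [1.1, -11.8, 0.4]
```

```bash
python3 -m creep '{"claw":[0,0,0,0,0,0,0,0],"dp":[[0,0,0],[0,0,0],[-1,0,0],[-2.5,0,0],[-3,0,-3],[-5,0,-7],[-9,0,-9],[-13,0,-9]],"roll":[0,0,0,0,0,0,0,0]}'|grep -E "tcp_pos|force"; python3 book.py s13; python3 m2.py
```

```text
tcp_pos: [0.6491, -0.129, 0.134]
force: [0.8, -0.5, 0.1]
side full local -0.029942100053612874 -0.06696591340216655 size [0.0614 0.1273] yaw-jig -0.002
side label local -0.02600727913393374 -0.06736783241408152 size [0.0434 0.0926] yaw-jig 0.018
top full local -0.03174798573483538 -0.06607503341153721 size [0.0634 0.1282] yaw-jig -0.002
top label local -0.02827884120050557 -0.06562662398896706 size [0.0406 0.09  ] yaw-jig -0.002
yaw 0.19321132 end yaw 0.18717757 L x [0.6412 0.6414 0.6475 0.6536 0.6539]
E y [0.0196 0.0197 0.0258 0.0321 0.0322] x ext [0.5319 0.6238] L y ext [-0.2058  0.0319]
corner [0.625  0.1414] axes [0.9814 0.192 ] [-0.192   0.9814]
plate x [-0.185  -0.184   0.0187  0.0188] y [-0.228  -0.2266  0.0165  0.0166]
```

View pics/s13_side.png

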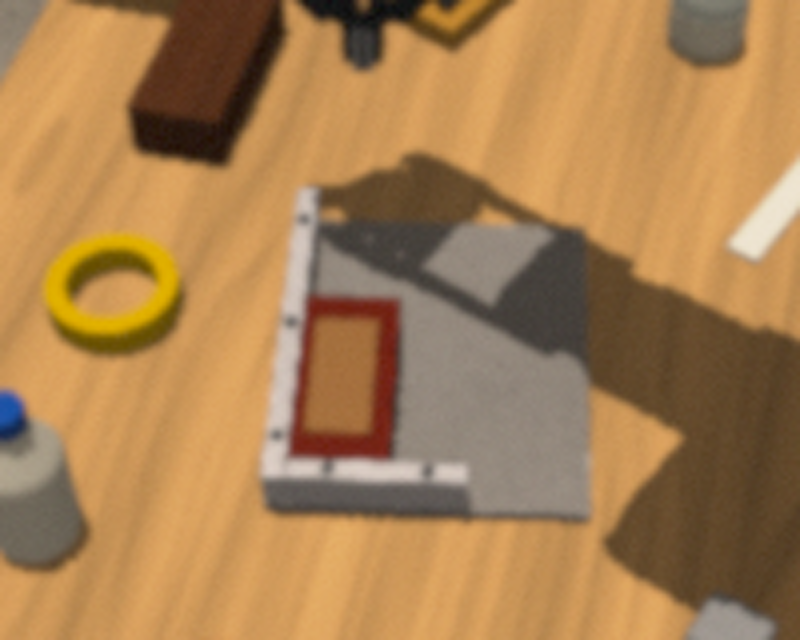

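View pics/s13_top.png

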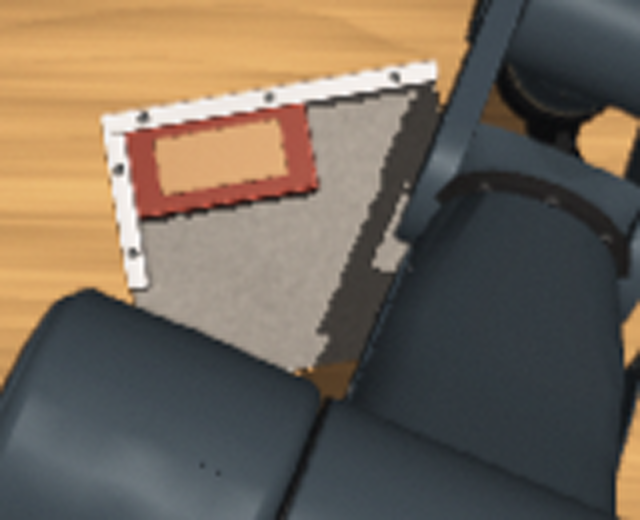

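```bash
cat > wt.py <<'E'
from h import *
np.set_printoptions(precision=4,suppress=True)
import sys
for n in("side","top"):
    s=snap(n); H,S,V=[s["hsv"][...,i].astype(int) for i in range(3)]; v,u=np.mgrid[0:400,0:640]
    p=pix(s,np.array([.62,-.322,.03])); w=np.hypot(u-p[0],v-p[1])<32
    x,y=p.astype(int); save(s,sys.argv[1]+"_%s.png"%n,(max(0,x-50),max(0,y-40),x+50,y+40),6)
    print(n,p)
    for k,m,h,mm in (("slab",(abs(H-18)<6)&(S>185)&(V>90)&w,.022,1),("rib",(V<80)&(np.hypot(u-p[0],v-p[1])<17),.052,0)):
        if m.sum()<10: print(k,"none");continue
        m=big(m); m=cv2.morphologyEx(m.astype(np.uint8),cv2.MORPH_CLOSE,np.ones((15,15))) if mm else m
        P=ray(s,np.argwhere(m)[:,::-1],h)[:,:2]; c,wh,an=cv2.minAreaRect(P.astype(np.float32)); print(n,k,np.array(c),np.round(wh,4),an,"depth z med",np.nanmedian(s["W"][m>0][:,2]))
E
python3 wt.py w1
```

```text
side [316.4756 137.4976]
side slab [ 0.6178 -0.3176] [0.0947 0.0375] 63.69623565673828 depth z med 0.022667354662000278
side rib [ 0.6361 -0.3   ] [0.062 0.096] 1.6905155181884766 depth z med 0.18447953377576243
top [433.5256 178.9704]
slab none
top rib [ 0.6203 -0.3252] [0.0584 0.0164] 64.60336303710938 depth z med 0.044926055012120034
```

View pics/w1_side.png

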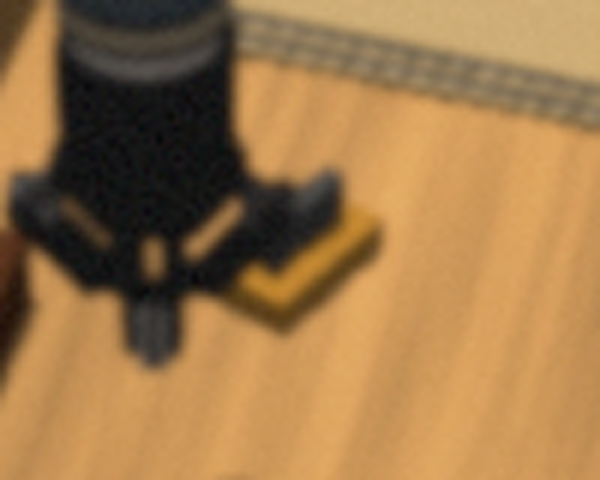

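View pics/w1_top.png

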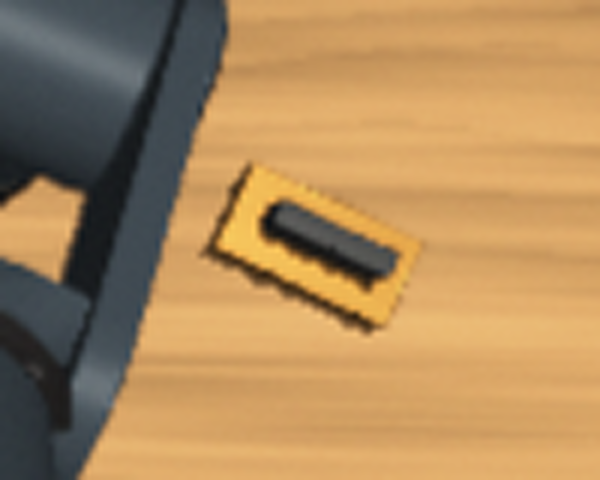

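```bash
python3 - <<'E'
from h import *
s=snap("top")
c=np.array([[250,163],[425,243],[380,322],[215,245]])/6+[383,138]-.4
p=ray(s,c,.022)[:,:2]; print(p,p.mean(0),np.linalg.norm(p-np.roll(p,1,0),axis=1)); d=p[0]-p[1]; print(np.degrees(np.arctan2(d[1],d[0])))
H,S,V=[s["hsv"][...,i].astype(int) for i in range(3)]
m=np.zeros((400,640),bool); m[165:195,420:455]=True
m&=(S<90)&(V>50)&(V<120); m=big(m); P=ray(s,np.argwhere(m)[:,::-1],.052)[:,:2]; print(cv2.minAreaRect(P.astype(np.float32)),m.sum())
E
python3 go.py .62 -.327 .13
```

```text
[[ 0.66108077 -0.29716911]
 [ 0.62479032 -0.38103845]
 [ 0.58646934 -0.35981859]
 [ 0.62130868 -0.28085848]] [ 0.62341228 -0.32972116] [0.04298669 0.09138415 0.04380388 0.08630457]
66.60176116519678
((0.6226853132247925, -0.3304186761379242), (0.05845615267753601, 0.011440063826739788), 66.15533447265625) 87
t 33.35 tcp [ 0.6457 -0.1268  0.1292] yaw 1.764 F [ 0.3  0.3 -0.3] gap cm -0.02 j6 -0.56
dp cm [-19.15  -6.36  -0.08] roll 0.000 tilt [ 0.002 -0.002 -1.   ]
```

```bash
python3 go.py .623 -.33 .11 1.152; python3 -m creep '{"claw":[4,4,4,4,4,4,4,4,4],"dp":[[-3,-1,0],[-7,-2,0],[-11,-3.5,0],[-15,-5,0],[-19,-6,1],[-19.5,-6.1,1.5],[-19.5,-6.1,1.9],[-19.5,-6.1,1.9],[-19.5,-6.1,1.9]],"roll":[0.1,0.2,0.3,0.4,0.5,0.6,0.612,0.612,0.612]}' 50; python3 go.py .623 -.33 .045 1.152
```

```text
t 33.35 tcp [ 0.6457 -0.1268  0.1292] yaw 1.764 F [ 0.3  0.3 -0.3] gap cm -0.02 j6 -0.56
dp cm [-19.51  -6.12   1.92] roll 0.612 tilt [ 0.002 -0.002 -1.   ]
t: 34.25
tcp_pos: [0.6245, -0.3287, 0.1109]
tool_rot: [0.838, 0.546, -0.0, -0.001]
force: [0.8, -0.9, -0.6]
finger_gap: 0.468
t 34.25 tcp [ 0.6245 -0.3287  0.1109] yaw 1.156 F [ 0.8 -0.9 -0.6] gap cm 4.00 j6 -0.23
dp cm [-0.18 -0.09  6.59] roll 0.004 tilt [ 0.001 -0.002 -1.   ]
```

```bash
python3 -m creep '{"claw":[4,4,4],"dp":[[-0.2,0,1.5],[-0.2,0,2.5],[-0.2,0,2.5]],"roll":[0,0,0]}'; python3 - <<'E'
from h import *
s=snap("side"); save(s,"s14.png",(260,90,380,190),6)
E
python3 go.py .623 -.33 .045 1.152
```

```text
t: 34.55
tcp_pos: [0.6222, -0.3312, 0.0836]
tool_rot: [0.838, 0.545, -0.001, -0.002]
force: [-0.5, 0.3, -0.2]
finger_gap: 0.469
t 34.60 tcp [ 0.6228 -0.3318  0.0845] yaw 1.152 F [-0.4  0.5  0. ] gap cm 4.02 j6 -0.23
dp cm [ 0.17 -0.05  3.95] roll 0.000 tilt [ 0.001 -0.003 -1.   ]
```

View pics/s14.png

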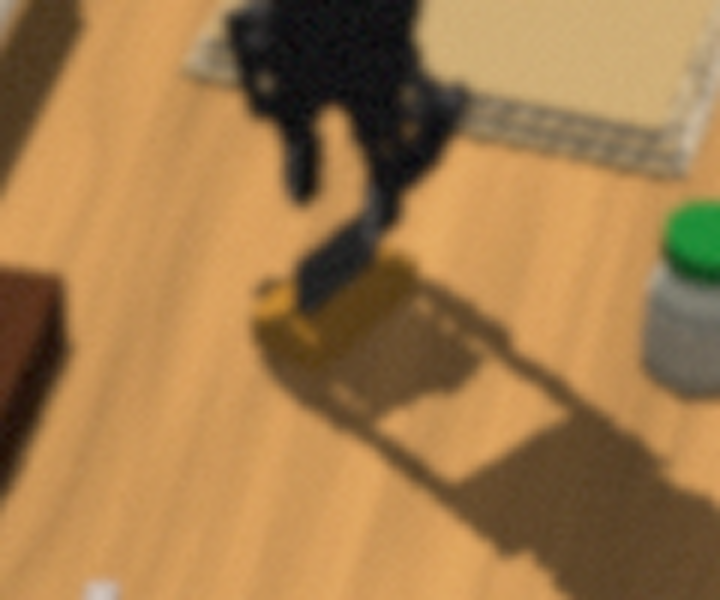

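```bash
python3 -m creep '{"claw":[4,4,4,4,4,1,1,1,1,1,1,1],"dp":[[0.1,0,1],[0.1,0,2],[0.1,0,3],[0.1,0,3.8],[0.1,0,3.8],[0.1,0,3.8],[0.1,0,3.8],[0.1,0,3.8],[0.1,0,3.8],[0.1,0,3.8],[0.1,0,3.8],[0.1,0,3.8]],"roll":[0,0,0,0,0,0,0,0,0,0,0,0]}' 60;python3 go.py .623 -.33 .045 1.152
```

```text
t: 35.8
tcp_pos: [0.6245, -0.3323, 0.0487]
tool_rot: [0.839, 0.545, 0.0, 0.001]
force: [1.1, -0.7, 0.7]
finger_gap: 0.148
t 35.80 tcp [ 0.6245 -0.3323  0.0487] yaw 1.152 F [ 1.1 -0.7  0.7] gap cm 1.27 j6 -0.23
dp cm [ 0.15 -0.23  0.37] roll -0.000 tilt [-0.     0.002 -1.   ]
```

```bash
python3 -m creep '{"claw":[1,1,1,1,1,1],"dp":[[0,0,-1],[0,0,-3],[0,0,-6],[0,0,-9],[0,0,-10],[0,0,-10]],"roll":[0,0,0,0,0,0]}';python3 go.py .6071 .0717 .15 1.764
```

```text
t: 36.4
tcp_pos: [0.6243, -0.3321, 0.1496]
tool_rot: [0.839, 0.545, 0.0, 0.001]
force: [1.2, 0.2, -5.5]
finger_gap: 0.153
t 36.40 tcp [ 0.6243 -0.3321  0.1496] yaw 1.152 F [ 1.2  0.2 -5.5] gap cm 1.31 j6 -0.23
dp cm [ 36.19 -17.99  -0.04] roll -0.612 tilt [-0.     0.002 -1.   ]
```

```bash
python3 -m creep '{"claw":[1,1,1,1,1,1,1,1,1,1,1,1],"dp":[[2,-1,0],[5,-2.5,0],[9,-4.5,0],[13,-6.5,0],[17,-8.5,0],[21,-10.5,0],[25,-12.5,0],[29,-14.5,0],[33,-16.5,0],[35.5,-17.6,0],[36.2,-18,0],[36.2,-18,0]],"roll":[-0.05,-0.1,-0.15,-0.2,-0.25,-0.3,-0.36,-0.42,-0.48,-0.54,-0.612,-0.612]}';python3 go.py .6071 .0717 .0867 1.764; python3 book.py s15
```

```text
t: 37.6
tcp_pos: [0.6045, 0.0741, 0.146]
tool_rot: [0.635, 0.773, -0.002, -0.002]
force: [-0.7, -0.5, -7.3]
finger_gap: 0.152
t 37.60 tcp [0.6045 0.0741 0.146 ] yaw 1.767 F [-0.7 -0.5 -7.3] gap cm 1.30 j6 -0.26
dp cm [-0.28  0.2   5.93] roll 0.003 tilt [ 0.002 -0.005 -1.   ]
side full local -0.028597808066114307 -0.06556976095761301 size [0.0617 0.125 ] yaw-jig 0.012
side label local -0.029420188102559055 -0.04156683676553421 size [0.0501 0.0462] yaw-jig 0.041
top full local -0.04357534456712862 -0.022972571615935893 size [0.0386 0.0427] yaw-jig -0.002
top label local -0.05194695504510516 -0.01510528924201414 size [0.0028 0.    ] yaw-jig -0.168
```

View pics/s15_side.png

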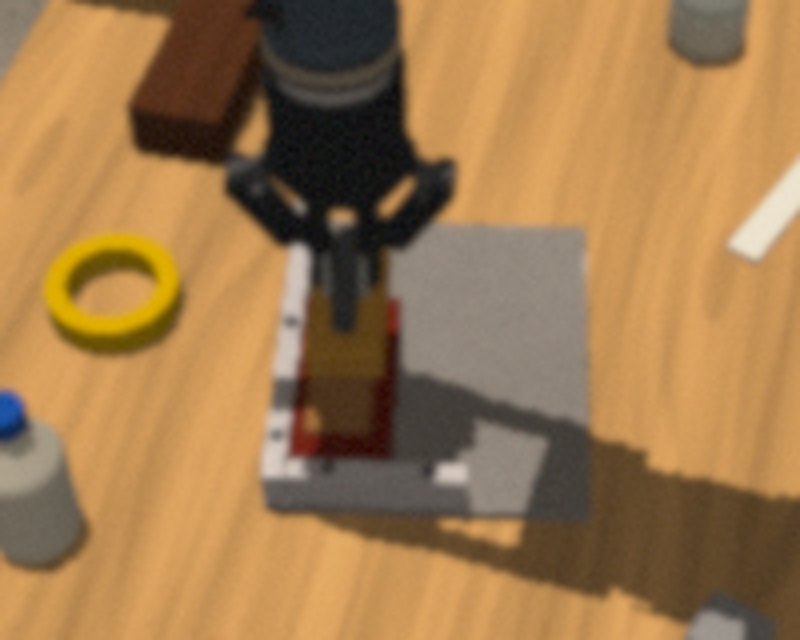

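```bash
python3 -m creep '{"claw":[1,1,1,1,1,1,1,1],"dp":[[-0.1,0.1,1.5],[-0.3,0.2,3],[-0.3,0.2,4],[-0.3,0.2,4.7],[-0.3,0.2,5.1],[-0.3,0.2,5.3],[-0.3,0.2,5.5],[-0.3,0.2,5.5]],"roll":[0,0,0,0,0,0,0,0]}';python3 go.py .6071 .0717 .0867 1.764
```

```text
t: 38.5
tcp_pos: [0.6095, 0.0695, 0.0934]
tool_rot: [0.636, 0.772, 0.0, 0.0]
force: [0.4, -0.0, -6.0]
finger_gap: 0.147
t 38.50 tcp [0.6095 0.0695 0.0934] yaw 1.764 F [ 0.4 -0.  -6. ] gap cm 1.25 j6 -0.26
dp cm [ 0.26 -0.2   0.67] roll -0.000 tilt [-0.  0. -1.]
```

```bash
python3 -m creep '{"claw":[1,1,1,1],"dp":[[0.2,-0.2,0.2],[0.2,-0.2,0.4],[0.2,-0.2,0.5],[0.2,-0.2,0.5]],"roll":[0,0,0,0]}'|grep -E "tcp|force"; python3 -m creep '{"claw":[1,1],"dp":[[0,0,0.1],[0,0,0.1]],"roll":[0,0]}'|grep -E "tcp|force"
```

```text
tcp_pos: [0.6069, 0.071, 0.0881]
force: [-0.4, -0.1, -6.6]
tcp_pos: [0.6071, 0.071, 0.0871]
force: [-0.0, -0.1, -6.3]
```

```bash
python3 -m creep '{"claw":[1,1],"dp":[[0,0,0.1],[0,0,0.1]],"roll":[0,0]}'|grep -E "tcp|force"
```

```text
tcp_pos: [0.6072, 0.071, 0.0867]
force: [-0.7, 0.3, -2.7]
```

```bash
python3 -m creep '{"claw":[1,1,3,3.5,3.5,3.5],"dp":[[0,0,0.05],[0,0,0.05],[0,0,0.05],[0,0,0.05],[0,0,0.05],[0,0,0]],"roll":[0,0,0,0,0,0]}'|grep -E "tcp|force|gap"; python3 -m creep '{"claw":[3.5,3.5,3.5,3.5,3.5,3.5,3.5,3.5,3.5],"dp":[[0,0,-1],[0,0,-3],[0,0,-6],[-2,-2,-9],[-6,-4,-12],[-10,-7,-12],[-14,-10,-12],[-18,-10,-12],[-18,-10,-12]],"roll":[0,0,0,0,0,0,0,0,0]}'|grep -E "tcp|force|gap"
python3 book.py s16; python3 - <<'E'
from h import *
s=snap("side"); save(s,"s17.png",(180,110,440,400),2)
t=snap("top"); save(t,"t17.png",(150,90,470,290),2.5)
C=np.array([.625,.1415]); a=.193; xv=np.array([np.cos(a),np.sin(a)]); yv=np.array([-xv[1],xv[0]])
for n,s in(("side",s),("top",t)):
    H,S,V=[s["hsv"][...,i].astype(int) for i in range(3)]; v,u=np.mgrid[0:400,0:640]
    p=pix(s,np.array([.607,.0717,.06])); m=(abs(H-18)<6)&(S>160)&(np.hypot(u-p[0],v-p[1])<30)|(V<70)&(np.hypot(u-p[0],v-p[1])<12)
    k=big((V<80)&(np.hypot(u-p[0],v-p[1])<18)); P=ray(s,np.argwhere(k)[:,::-1],.09)[:,:2]; c,wh,an=cv2.minAreaRect(P.astype(np.float32)); print(n,"rib",(np.array(c)-C)@xv,(np.array(c)-C)@yv,np.round(wh,4),an)
E
```

```text
tcp_pos: [0.6073, 0.0709, 0.0862]
force: [0.6, -0.2, 0.2]
finger_gap: 0.406
tcp_pos: [0.5447, -0.1304, 0.2077]
force: [0.4, 0.6, -0.6]
finger_gap: 0.41
side full local -0.029598339127787726 -0.06652393152926336 size [0.0606 0.1265] yaw-jig 0.005
side label local -0.028781190372454604 -0.07286652086998567 size [0.0533 0.1041] yaw-jig -0.002
top full local -0.03174771033319335 -0.06591762370372235 size [0.0634 0.1285] yaw-jig -0.002
top label local -0.030832900309277576 -0.06420317074432164 size [0.0494 0.0929] yaw-jig -0.002
side rib -0.0327354291914795 -0.05223448254653251 [0.0103 0.0742] 11.416462898254395
top rib -0.040027221473748445 -0.0637190391547709 [0.007 0.055] 8.183394432067871
```

View pics/s17.png

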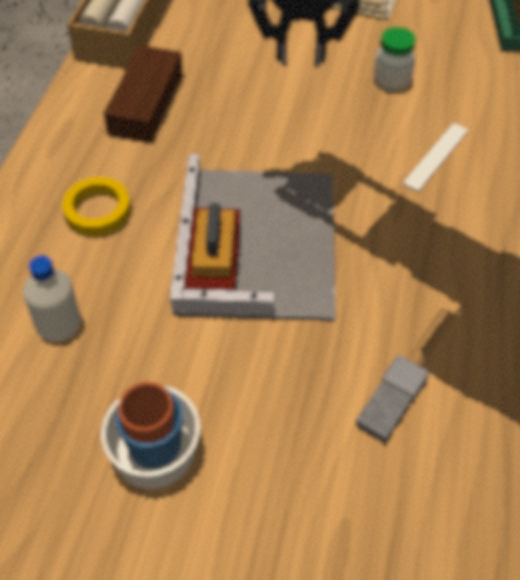

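View pics/t17.png

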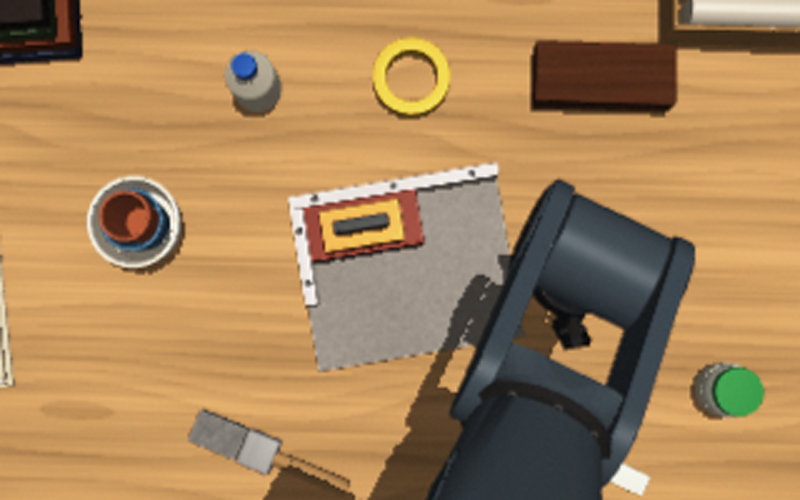

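View pics/s16_side.png

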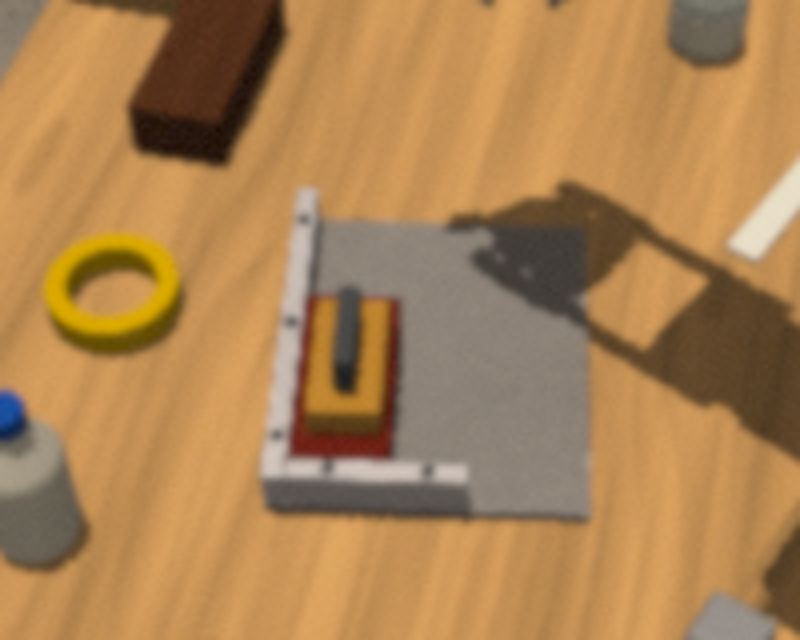

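```bash
python3 -c "
from station import workorder; print(workorder.sign_off())"; python3 go.py
```

```text
the job is handed in; nothing more can be done
None
the job is handed in; nothing more can be done
```

The job is done and handed in at about 41 s of the 210 s allowed. The sign-off gives no verdict, so what follows rests on my own checks.

- **Pots:** only the blue and terracotta pots were there. Blue went into the white pot and terracotta into blue. The last pictures show both upright and nested, with axes within about 3 mm of the white pot's when measured after nesting.
- **Book:** I laid it on the base about 60 mm off each fence and pressed it with 11–12 N for well over half a second. I then pushed it against the long fence with about 9 N, and along it against the end stop with about 12 N.
- **Book position:** the last top view puts its centre at (-31.7, -65.9) mm in the corner frame, where home is (-31, -65), and square within about 0.01 rad. It had not moved after the weight was placed.
- **Weight:** it stands upright and lengthwise, centred on the book within a few mm in the pictures. The gripper had let go and stood well clear at hand-in.
- **Other things:** in the pictures none of them has moved, though the arm hides part of the bone folder in the last top view. I saw no knock to the book or weight.
- **Checks that disagreed:**
  - The side view puts the book at (-29.6, -66.5) mm, about 2 mm from the top view, which is the calibration error.
  - Label-only fits gave yaw readings up to 0.02 rad off.
  - My last automatic fit of the weight's rib caught only part of it and was not usable (10 mm off across the book in the top view, 13 mm along it in the side view), so I judged the weight's centring from its slab in the pictures.

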